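# Load specimen rods into the notched carriage of a guarded reader

### The job

Load the specimen rods into the reader's carriage: slide the guard door fully open, then move the carriage on one notch at a time by pulling the black spring knob up, sliding and letting its pin drop fully into each notch in turn; red is at the loading port in notch 1, blue in notch 2, yellow in notch 3, and at each notch slide the rod of that colour, if there is one, fully home into its holder before moving on. Finish with the carriage locked in notch 3, every rod home and the door fully shut, and leave the glassware and the other things on the bench undisturbed.

Things in the scene. Friction and masses are not known exactly. Their poses are not given: they have to be found in the camera images.
- station: Specimen station, fixed: white base 240 x 330 x 15 mm. Origin on the bench, midway along it; x points away from the robot (the way rods slide in), y along the rail, z up. Grey reader housing behind (x 139 to 185 mm, 70 mm high) is not used.
- port (a point): Middle of the loading port, 60 mm above the bench: the gap, 94 mm wide in y, between the two clear front panes (4 mm thick, top 76 mm above the bench), 36 mm in front of (-x) a loaded rod's handle centre. The guard door runs 9 mm in front of the panes on a track 21 mm high. Axes as the station's.
- carriage (a joint): Position of the aluminium carriage along the station's +y, m; starts at 0 (notch 0). Notches at 0, 0.05, 0.10, 0.15: in notch 1 the red holder is at the port, in 2 the blue, in 3 the yellow. With the knob pulled it slides with about 2 N; it stops just past 0.15; about 1 mm of play in a notch.
- index_knob (a joint): Lift of the index knob, m: 0 = spring pin fully down in a notch, carriage locked; from 0.008 up the carriage slides free; 0.015 is the most. Spring 5 N at 0 to 9 N at the top. Released between notches, the pin rests on the bar (about 0.007) and drops in when the carriage comes within about 1 mm of a notch.
- knob_grip (a point): Centre of the black index knob's head: upright cylinder 26 mm across, 22 mm high, green dot on top, 91 mm above the bench when down, on a 12 mm stem. It rides on the carriage: pull it straight up, then move it sideways to slide the carriage. Axes as the station's.
- door (a joint): Opening of the clear guard door with the orange frame, m: 0 = shut over the port, 0.095 = fully open (slid towards the station's -y). Starts shut or up to half open; stays where it is left (about 1.5 N of friction).
- door_handle (a point): Centre of the door's orange handle, an upright block 16 mm in x, 14 mm in y and 30 mm high (78 to 108 mm above the bench) on the door's top edge. Axes as the station's.
- rod_red_center (a point): Specimen rod with a red handle, lying on the bench (None if absent). Point: centre of the handle, 44 mm long, 22 x 22 mm; x axis along the rod towards its nose. A 14 mm steel shank runs on to a round nose 72 mm from this point, with a brass neck 8 mm thick 43.5 to 54.5 mm from it. 65 to 105 g, balance point in the handle. Any long side may be up.
- rod_blue_center (a point): Specimen rod with a blue handle, lying on the bench (None if absent). Point: centre of the handle, 44 mm long, 22 x 22 mm; x axis along the rod towards its nose. A 14 mm steel shank runs on to a round nose 72 mm from this point, with a brass neck 8 mm thick 43.5 to 54.5 mm from it. 65 to 105 g, balance point in the handle. Any long side may be up.
- rod_yellow_center (a point): Specimen rod with a yellow handle, lying on the bench (None if absent). Point: centre of the handle, 44 mm long, 22 x 22 mm; x axis along the rod towards its nose. A 14 mm steel shank runs on to a round nose 72 mm from this point, with a brass neck 8 mm thick 43.5 to 54.5 mm from it. 65 to 105 g, balance point in the handle. Any long side may be up.
- holder_red (a point): Handle centre of the red rod when fully home in holder 1 (the one with the red cover), 59.5 mm above the bench; rides on the carriage, axes as the station's, bore along x. The handle stays outside the bore, on a ledge 12 mm wide, top 47.5 mm above the bench, front end ramped, 32 mm before this point. Holders are 50 mm apart.
- mouth_red (a point): Centre of the red holder's flared mouth, 23 mm ahead of its holder point. Bore 17 mm wide, from 50 to 69 mm above the bench, closed on top, ending at a stop 50 mm ahead of this point; 26 mm ahead a spring plunger presses in from +y with about 6 N, rides over the rod and clicks into its neck. Slide the rod in level, axis about 60 mm above the bench.
- holder_blue (a point): Handle centre of the blue rod when fully home in holder 2 (the one with the blue cover), 59.5 mm above the bench; rides on the carriage, axes as the station's, bore along x. The handle stays outside the bore, on a ledge 12 mm wide, top 47.5 mm above the bench, front end ramped, 32 mm before this point. Holders are 50 mm apart.
- mouth_blue (a point): Centre of the blue holder's flared mouth, 23 mm ahead of its holder point. Bore 17 mm wide, from 50 to 69 mm above the bench, closed on top, ending at a stop 50 mm ahead of this point; 26 mm ahead a spring plunger presses in from +y with about 6 N, rides over the rod and clicks into its neck. Slide the rod in level, axis about 60 mm above the bench.
- holder_yellow (a point): Handle centre of the yellow rod when fully home in holder 3 (the one with the yellow cover), 59.5 mm above the bench; rides on the carriage, axes as the station's, bore along x. The handle stays outside the bore, on a ledge 12 mm wide, top 47.5 mm above the bench, front end ramped, 32 mm before this point. Holders are 50 mm apart.
- mouth_yellow (a point): Centre of the yellow holder's flared mouth, 23 mm ahead of its holder point. Bore 17 mm wide, from 50 to 69 mm above the bench, closed on top, ending at a stop 50 mm ahead of this point; 26 mm ahead a spring plunger presses in from +y with about 6 N, rides over the rod and clicks into its neck. Slide the rod in level, axis about 60 mm above the bench.
- dish: Bystander: white ceramic dish, 60 mm wide, 16 mm high. Origin at its underside's centre.
- beaker: Bystander: glass beaker, 72 mm wide, 90 mm high. Origin at its underside's centre.
- flask: Bystander: amber conical flask, 84 mm wide at the foot, 125 mm high. Origin at its underside's centre.
- reagent: Bystander: glass bottle with a blue cap, 64 mm wide, 130 mm high. Origin at its underside's centre.
- jar: Bystander: white jar with a yellow cap, 60 mm wide, 70 mm high. Origin at its underside's centre.
- spatula: Bystander: steel spatula, 160 mm long, lying flat.
Not all that is in view belongs to the job. Of the things that look like the part that bears rod_red_center, the largest one is meant.

How it is judged:
By the outcome, as a careful person would: the job done as asked, in the order asked, and still so for the second after the job is handed in, with the robot touching nothing.
Of rod_red, rod_blue, rod_yellow only 2 to 3 are there at a start; the rules pass over those that are not, and their reading is None.
At some moment in a run one of rod_red, rod_blue, rod_yellow may be knocked a few centimetres aside while the robot is not near it.
Once in a run the grip may slacken for a moment while it holds something.
It also fails if it takes over 210 s, if anything falls off the work surface, if the arm or the gripper's body presses on something with over 40 N, if the wrist force passes 120 N, or if a joint passes its speed limit or range.

### The arm

A 6-joint arm with a two-finger parallel gripper is mounted at the origin on the work surface. World frame = base frame: x ahead of the robot, y to its left, z up, the work surface at z = 0. Lengths are in m, angles in rad, forces in N, time in s.
With the tool pointing down it reaches from about 0.375 to 0.825 m from the base axis. Payload 5.5 kg.
Tool frame: the origin (TCP) lies at the very end of the fingers, on their centre line; the grasp point (between the pads) lies 19 mm behind it; z points along the fingers, y is the direction in which the jaws open and shut (so a half turn about z gives the same grasp; the last joint's range is limited). The gripper opens to 85 mm and grips with 20 to 120 N. Pads are 22 mm wide; open, the fingers measure 114 mm over their backs; the gripper's body (76 mm by 85 mm) begins 54 mm behind the grasp point. The pads swing forward as they close: fully open they stand 13 mm farther back than shut.
Start: joints at [-1.165, 0.314, -0.047, 1.21, 0, 1.571], TCP at [0.237, -0.551, 0.231] pointing down, gripper open.
Joint ranges: [-2.67, 2.67], [-0.69, 1.73], [-1.03, 1.25], [-2.08, 2.16], [-1.42, 1.45], [-3.14, 3.14]. Speed limits (rad/s): [2.39, 2.39, 3.01, 3.14, 3.14, 3.14].

### API

Orientations are given as a rotation vector (axis times angle).
In Python, from plant import observe, read_camera, hand_in gives the robot as it stands.
- The arm moves only by the shell command python3 -m creep 'ROWS' [FORCE]. ROWS is a JSON object of lists of equal length, an entry for each row: "translation": the shift along the world's x, y, z in m, a list of three; "rot": the turn, a rotation vector about the world's x, y, z in rad, a list of three; "fingers": the opening, from 0 (shut) to 1 (fully open). In form: {"translation": [[x, y, z], ...], "rot": [[rx, ry, rz], ...], "fingers": [fingers, ...]}. A call has 1 to 5 rows; each row is the pose to reach, as a shift and turn from the pose commanded when the call began; what a row does not reach only later rows make up. A row lasts 1/10 s, in which the tool goes at most 50 mm and 8.59 degrees, less where a joint would pass 70% of its speed; a pose out of reach is approached as far as the arm can. A call with a gripper value outside its range is refused whole. The fingers move at their own pace and stop on an object; FORCE is the grip in N (left out, the last holds). Time passes only in rows, so rows that repeat a pose let the fingers close. It gives the time, the measured TCP pose, the force and the opening at its end, in the units of the state.
- observe(): the state, without advancing time (a new reading comes with each control period).
- read_camera(name): name is "side" or "top" or "wrist"; returns a dict with "color" (384x512x3 uint8, blue, green, red), "fx", "fy", "cx", "cy" (pixels), "camera_from_world" (4x4, takes a point from world to camera coordinates). Camera axes: x right, y down, z forward; pixel columns grow to the right and rows downward; lengths in m; the calibration is good to about 2 mm. A picture is of the moment at which its call begins. There is no depth.
- hand_in(): hands the job in, once; it reports no verdict.
The state is a dict: "time": time; "q": joint angles; "joint_velocities": joint speeds; "joint_torque": joint torques, N m; "tcp_pos": TCP position; "eef_rot": TCP orientation; "wrist_force": force on the tool from outside, world axes, zero at the start; "wrist_torque": the same for the moment, N m; "gripper_width": finger opening in m.
Only numpy, scipy, OpenCV 4.12 (cv2) and the standard library are available. Lean on these libraries where they do the work, as an engineer would, in place of code of your own. Each camera call takes 0.05 s, during which the arm holds its last target. There are 200 camera calls.

## Working session

There is one attempt and no reset: what is moved stays moved. The work goes in short steps, Python scripts to look and compute and a shell command to move; the robot and the scene stay as the last step left them, time stands still between calls to the robot, and variables do not carry over. Pictures are saved under pics/ and viewed, about 12 in all and at most 16, crops included, and the job is handed in when it is done.

```bash
ls; mkdir -p pics; cat > h.py <<'E'
import numpy as np, cv2
from plant import observe, read_camera
def snap(n,f=None):
    c=read_camera(n)
    if f: cv2.imwrite('pics/'+f,c['color'])
    return c
def ray(c,u,v):
    T=np.array(c['camera_from_world']);R=T[:3,:3];o=-R.T@T[:3,3]
    d=R.T@np.array([(u-c['cx'])/c['fx'],(v-c['cy'])/c['fy'],1]);return o,d/np.linalg.norm(d)
def onz(c,u,v,z):
    o,d=ray(c,u,v);return o+d*(z-o[2])/d[2]
def proj(c,p):
    T=np.array(c['camera_from_world']);q=T[:3,:3]@np.array(p)+T[:3,3]
    return q[0]/q[2]*c['fx']+c['cx'],q[1]/q[2]*c['fy']+c['cy']
def tri(c1,p1,c2,p2):
    o1,d1=ray(c1,*p1);o2,d2=ray(c2,*p2)
    A=np.stack([d1,-d2],1);s=np.linalg.lstsq(A,o2-o1,rcond=None)[0]
    a=o1+d1*s[0];b=o2+d2*s[1];return (a+b)/2,np.linalg.norm(a-b)
E
python3 - <<'E'
from h import *
import pickle
a=snap('top');b=snap('side');w=snap('wrist')
pickle.dump((a,b,w),open('s0.pkl','wb'))
cv2.imwrite('pics/a.png',a['color']);cv2.imwrite('pics/b.png',b['color'])
for c in (a,b): print(np.round(ray(c,256,192),3),c['fx'])
print(observe())
E
```

```text
pics
[[ 0.357  0.027  1.056]
 [ 0.137 -0.007 -0.991]] 393.1938051854514
[[ 0.157  0.914  0.663]
 [ 0.298 -0.794 -0.53 ]] 387.24720577067416
{'time': 0.15, 'q': array([-1.16499980e+00,  3.14082038e-01, -4.78675131e-02,  1.21018315e+00,
        2.85115726e-06,  1.57074503e+00]), 'joint_velocities': array([ 5.53733879e-04, -1.02833813e-03,  3.74597123e-03, -7.73480526e-04,
       -9.32161427e-04,  8.85214090e-05]), 'joint_torque': array([-5.60154785e-04, -5.40045547e+01,  3.40059972e+01,  1.33145117e-02,
        3.95863958e-05,  2.18861720e-05]), 'tcp_pos': array([ 0.23667445, -0.55086096,  0.23061361]), 'eef_rot': array([-3.07584918e+00, -6.32874146e-01,  4.18387403e-04]), 'wrist_force': array([-0.54296944,  0.60806786, -0.03090519]), 'wrist_torque': array([-0.01350166, -0.01849604, -0.01730118]), 'gripper_width': 0.08531771051887851}
```

View pics/a.png

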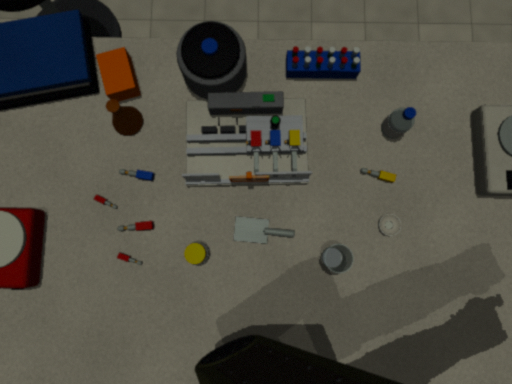

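View pics/b.png

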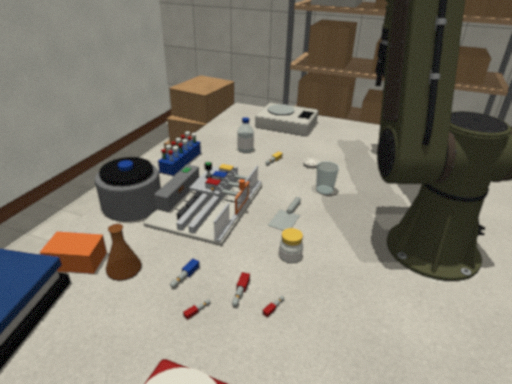

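```bash
python3 - <<'E'
from h import *
import pickle
a,b,w=pickle.load(open('s0.pkl','rb'))
im=a['color'][85:195,180:315];cv2.imwrite('pics/c.png',cv2.resize(im,None,fx=5.5,fy=5.5,interpolation=cv2.INTER_CUBIC))
im=a['color'][150:275,85:215];cv2.imwrite('pics/d.png',cv2.resize(im,None,fx=4.5,fy=4.5,interpolation=cv2.INTER_CUBIC))
hsv=cv2.cvtColor(a['color'],cv2.COLOR_BGR2HSV)
def blobs(lo,hi,n,z,hs=hsv,c=a):
    m=cv2.inRange(hs,lo,hi)
    for q in cv2.findContours(m,0,1)[0]:
        if cv2.contourArea(q)>8:
            (x,y),s,t=cv2.minAreaRect(q);print(n,round(x,1),round(y,1),np.round(s,1),round(t),np.round(onz(c,x,y,z),3))
blobs((0,170,90),(5,255,255),'red',.011)
blobs((175,170,90),(180,255,255),'red',.011)
blobs((105,150,60),(125,255,255),'blue',.011)
blobs((22,150,90),(32,255,255),'yel',.011)
blobs((8,150,90),(18,255,255),'orange',.09)
blobs((50,100,40),(80,255,255),'green',.102)
E
```

```text
red 122.3 257.0 [9.5 4.1] 18 [0.326 0.367 0.011]
red 143.1 225.0 [ 6.6 14.7] 84 [0.41  0.317 0.011]
red 99.7 199.0 [6.7 2.5] 34 [0.478 0.436 0.011]
red 255.5 138.0 [14.  9.] 90 [0.651 0.022 0.011]
blue 143.8 174.6 [15.6  7.1] 9 [0.546 0.322 0.011]
blue 274.5 137.5 [15.  9.] 90 [ 0.653 -0.03   0.011]
blue 410.0 112.5 [ 9. 10.] 90 [ 0.729 -0.405  0.011]
blue 345.5 61.0 [18. 27.] 90 [ 0.877 -0.229  0.011]
blue 324.3 60.6 [ 7.5 17.4] 4 [ 0.878 -0.17   0.011]
blue 312.5 60.5 [19.  7.] 90 [ 0.878 -0.136  0.011]
blue 295.5 60.5 [19. 17.] 90 [ 0.877 -0.088  0.011]
blue 209.0 45.0 [14. 14.] 90 [0.92  0.156 0.011]
yel 194.0 253.0 [20. 20.] 90 [0.339 0.18  0.011]
yel 387.6 175.6 [15.5  7.4] 17 [ 0.551 -0.336  0.011]
yel 294.0 137.0 [14. 10.] 90 [ 0.655 -0.083  0.011]
orange 250.5 174.5 [ 5. 11.] 90 [0.535 0.034 0.09 ]
orange 114.9 70.4 [41.8 29.9] 75 [0.805 0.388 0.09 ]
green 275.5 119.0 [6. 7.] 90 [ 0.675 -0.027  0.102]
green 267.5 97.5 [ 7. 11.] 90 [ 0.731 -0.007  0.102]
```

View pics/c.png

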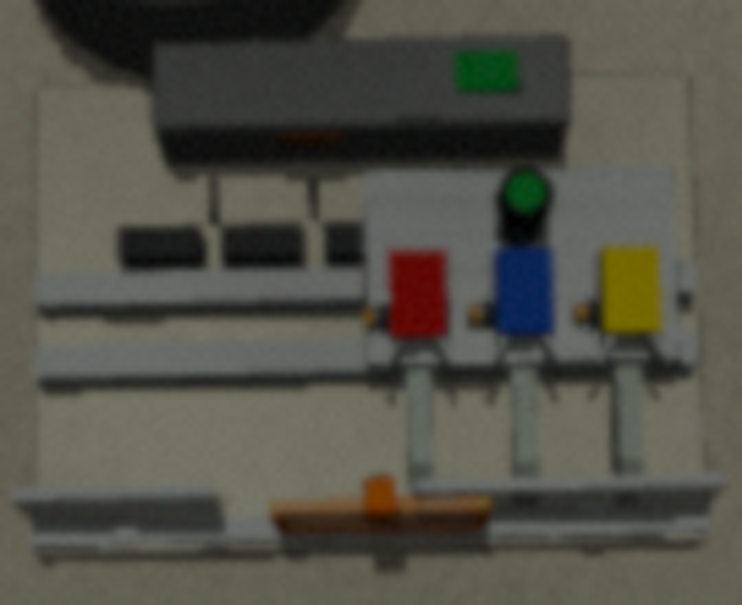

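View pics/d.png

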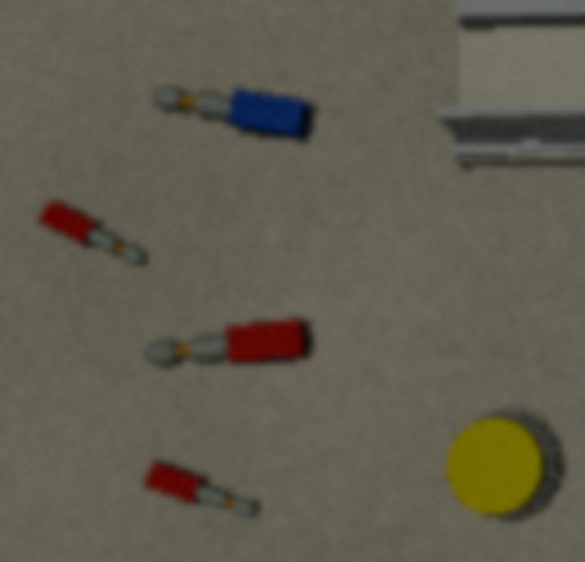

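```bash
python3 - <<'E'
from h import *
import pickle
a,b,w=pickle.load(open('s0.pkl','rb'))
P=lambda n,x,y,z:print(n,np.round(onz(a,180+(x+.5)/5.5-.5,85+(y+.5)/5.5-.5,z),4))
P('FL',42,553,.012);P('FR',707,543,.012);P('BL',40,75,.015);P('BR',688,75,.015)
P('paneL edge',222,500,.076);P('paneR edge',415,485,.076)
P('doorL',272,505,.078);P('doorR',490,498,.078)
P('handle',380,492,.108)
P('red',418,293,.075);P('blue',525,291,.075);P('yel',631,290,.075)
P('knob',526,190,.102)
g=cv2.cvtColor(b['color'],cv2.COLOR_BGR2HSV)
m=cv2.inRange(g,(8,150,90),(18,255,255))
for q in cv2.findContours(m,0,1)[0]:
    if cv2.contourArea(q)>8: print('side orange',cv2.boundingRect(q))
m=cv2.inRange(g,(50,80,40),(80,255,255))
for q in cv2.findContours(m,0,1)[0]:
    if cv2.contourArea(q)>3: print('side green',cv2.boundingRect(q),cv2.contourArea(q))
for n,p in dict(knob=(.675,-.027,.102),handle=(.53,.035,.108)).items(): print(n,np.round(proj(b,p),1))
im=b['color'][150:250,140:280];cv2.imwrite('pics/e.png',cv2.resize(im,None,fx=5.5,fy=5.5,interpolation=cv2.INTER_CUBIC))
E
```

```text
FL [0.5182 0.2038 0.012 ]
FR [ 0.5269 -0.1209  0.012 ]
BL [0.7607 0.2127 0.015 ]
BR [ 0.7647 -0.113   0.015 ]
paneL edge [0.534  0.1111 0.076 ]
paneR edge [0.542  0.0224 0.076 ]
doorL [0.5315 0.0879 0.078 ]
doorR [ 0.5359 -0.0121  0.078 ]
handle [0.5326 0.0381 0.108 ]
red [0.6333 0.022  0.075 ]
blue [ 0.6349 -0.028   0.075 ]
yel [ 0.636  -0.0775  0.075 ]
knob [ 0.6748 -0.0268  0.102 ]
side orange (109, 243, 12, 20)
side orange (41, 232, 65, 41)
side orange (109, 225, 13, 8)
side orange (240, 180, 8, 10)
side green (182, 168, 8, 4) 17.0
side green (206, 163, 5, 3) 7.5
knob [207.3 162.5]
handle [242.4 179.6]
```

View pics/e.png

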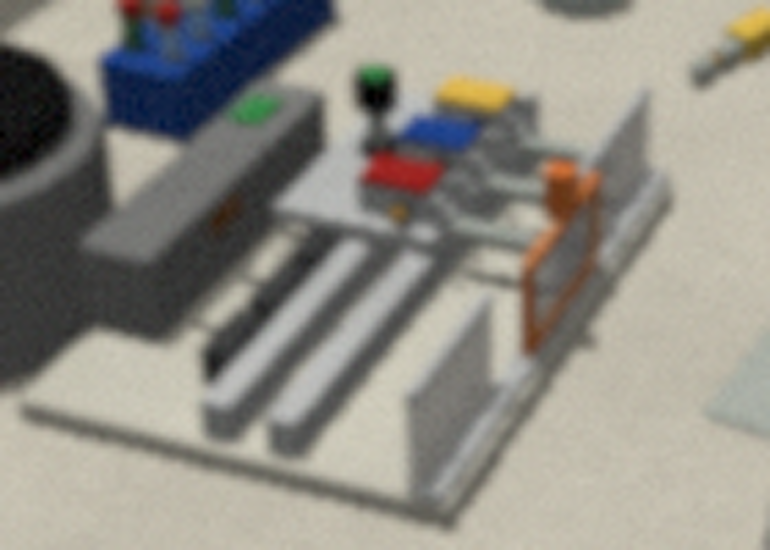

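```bash
python3 -m creep '{"translation":[[0.05,0.05,0.0],[0.10,0.10,0.0],[0.15,0.15,0.0],[0.20,0.2,0.0],[0.2,0.25,0.0]],"rot":[[0,0,-0.1],[0,0,-0.2],[0,0,-0.3],[0,0,-0.4],[0,0,-0.4]],"fingers":[1,1,1,1,1]}' 60; python3 -c "
from plant import observe;print(observe()['q'])"
```

```text
time: 0.65
tcp_pos: [0.4039, -0.3648, 0.231]
eef_rot: [3.141, 0.006, 0.001]
wrist_force: [1.8, 0.4, 0.1]
gripper_width: 0.0852
[-7.34746220e-01  2.08157575e-01 -1.85574255e-01  1.17643522e+00
  2.57898545e-04  2.40323904e+00]
```

```bash
R='python3 -m creep'
$R '{"translation":[[0.0,0.03,0],[0.0,0.06,0],[0.0,0.09,0],[0.0,0.12,0],[0.0,0.15,0]],"rot":[[0,0,0.15],[0,0,0.3],[0,0,0.45],[0,0,0.6],[0,0,0.75]],"fingers":[1,1,1,1,1]}' >/dev/null
$R '{"translation":[[0.02,0.03,0],[0.04,0.06,0],[0.06,0.09,0],[0.08,0.12,0],[0.08,0.15,0]],"rot":[[0,0,0.15],[0,0,0.3],[0,0,0.45],[0,0,0.6],[0,0,0.75]],"fingers":[1,1,1,1,1]}' >/dev/null
$R '{"translation":[[0.01,0.02,0],[0.02,0.04,0],[0.03,0.06,0],[0.04,0.08,0],[0.048,0.10,0]],"rot":[[0,0,0.15],[0,0,0.3],[0,0,0.45],[0,0,0.6],[0,0,0.75]],"fingers":[1,1,1,1,1]}' >/dev/null
$R '{"translation":[[0,0,0],[0.0,0.0,0],[0,0,0],[0,0,-0.03],[0,0,-0.05]],"rot":[[0,0,0.15],[0,0,0.3],[0,0,0.45],[0,0,0.6],[0,0,0.75]],"fingers":[1,1,1,1,1]}'
$R '{"translation":[[0,0,0],[0.0,0.0,0],[0,0,0]],"rot":[[0,0,0.14],[0,0,0.16],[0,0,0.16]],"fingers":[1,1,1]}'
python3 - <<'E'
from h import *
c=snap('wrist','w1.png');print(np.round(ray(c,256,192),3),c['fx'],observe()['q'])
print(proj(c,(.533,.038,.108)))
E
```

```text
time: 2.65
tcp_pos: [0.5298, 0.0342, 0.1802]
eef_rot: [-0.203, -3.135, 0.0]
wrist_force: [-0.1, -0.4, -0.7]
gripper_width: 0.0857
time: 2.95
tcp_pos: [0.5302, 0.0341, 0.1815]
eef_rot: [-0.034, 3.141, -0.0]
wrist_force: [0.3, 0.2, -0.0]
gripper_width: 0.0855
[[ 0.465  0.032  0.325]
 [ 0.249  0.009 -0.969]] 295.3791708628833 [ 6.43651734e-02  2.10671268e-01 -2.97077413e-01  1.06232586e+00
 -2.07256019e-05  4.27770283e-02]
(np.float64(260.98907954340643), np.float64(207.79821403703446))
```

View pics/w1.png

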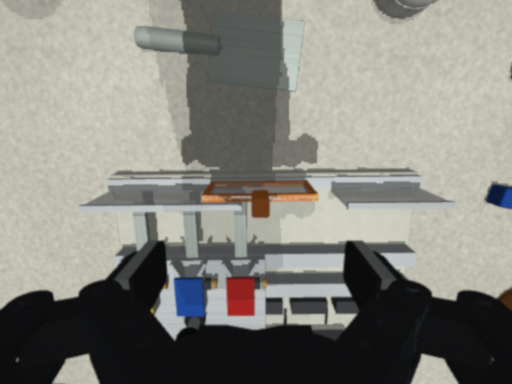

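```bash
python3 - <<'E'
from h import *
c=snap('wrist')
cv2.imwrite('pics/w2.png',cv2.resize(c['color'][160:330,80:440],None,fx=2.2,fy=2.2,interpolation=cv2.INTER_CUBIC))
h=cv2.cvtColor(c['color'],cv2.COLOR_BGR2HSV)
for n,lo,hi,z in(('or',(5,170,60),(18,255,255),.108),('red',(0,170,90),(4,255,255),.075),('blue',(105,150,60),(125,255,255),.075)):
    for q in cv2.findContours(cv2.inRange(h,lo,hi),0,1)[0]:
        if cv2.contourArea(q)>40:
            x,y,w,hh=cv2.boundingRect(q);print(n,x,y,w,hh,np.round(onz(c,x+w/2,y+hh/2,z),4))
for p in((110,173),(418,170)):print(np.round(onz(c,*p,.015),4))
for p in((85,206),(450,202)):print(np.round(onz(c,*p,.076),4))
for p in((242,204),(334,204)):print(np.round(onz(c,*p,.076),4))
E
```

```text
or 502 292 10 18 [0.6112 0.248  0.108 ]
or 251 191 18 25 [0.5299 0.0372 0.108 ]
red 227 278 27 36 [0.6336 0.0216 0.075 ]
blue 175 278 30 39 [ 0.6363 -0.0274  0.075 ]
blue 498 187 14 21 [0.5294 0.2534 0.075 ]
[ 0.5273 -0.1216  0.015 ]
[0.5168 0.2066 0.015 ]
[ 0.5452 -0.1167  0.076 ]
[0.5344 0.2052 0.076 ]
[0.5403 0.0221 0.076 ]
[0.5385 0.1032 0.076 ]
```

View pics/w2.png

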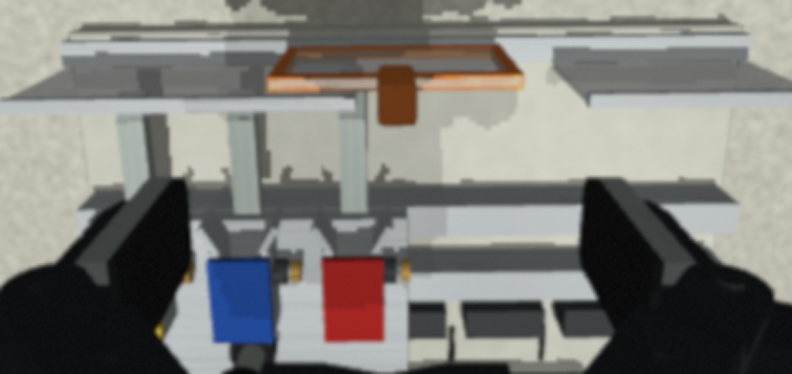

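```bash
R='python3 -m creep'
$R '{"translation":[[0.001,0.003,-0.03],[0.001,0.003,-0.06],[0.001,0.003,-0.085],[0.001,0.003,-0.097],[0.001,0.003,-0.097]],"rot":[[0,0,0.01],[0,0,0.01],[0,0,0.01],[0,0,0.01],[0,0,0.01]],"fingers":[1,1,1,1,1]}' 40
$R '{"translation":[[0,0,0],[0,0,0],[0,0,0],[0,0,0],[0,0,0]],"rot":[[0,0,0],[0,0,0],[0,0,0],[0,0,0],[0,0,0]],"fingers":[0,0,0,0,0]}' 40
$R '{"translation":[[0,0,0],[0,0,0],[0,0,0],[0,0,0],[0,0,0]],"rot":[[0,0,0],[0,0,0],[0,0,0],[0,0,0],[0,0,0]],"fingers":[0,0,0,0,0]}' 40
$R '{"translation":[[0.0003,-0.01,0],[0.0006,-0.02,0],[0.001,-0.03,0],[0.0013,-0.04,0],[0.0016,-0.05,0]],"rot":[[0,0,0],[0,0,0],[0,0,0],[0,0,0],[0,0,0]],"fingers":[0,0,0,0,0]}' 40
```

```text
time: 3.55
tcp_pos: [0.5299, 0.0371, 0.0831]
eef_rot: [0.052, -3.139, 0.0]
wrist_force: [0.5, 0.6, 0.7]
gripper_width: 0.0852
time: 4.05
tcp_pos: [0.5314, 0.0373, 0.0849]
eef_rot: [-0.054, 3.14, 0.0]
wrist_force: [-2.9, 0.0, 14.4]
gripper_width: 0.0128
time: 4.55
tcp_pos: [0.5314, 0.0373, 0.085]
eef_rot: [-0.054, 3.14, 0.0]
wrist_force: [-0.9, 1.0, 6.0]
gripper_width: 0.0128
time: 5.05
tcp_pos: [0.533, -0.0128, 0.0849]
eef_rot: [-0.054, 3.14, 0.002]
wrist_force: [-0.3, 2.1, 4.9]
gripper_width: 0.0133
```

```bash
R='python3 -m creep'
$R '{"translation":[[0,-0.004,0.001],[0.0003,-0.008,0.001],[0.0004,-0.01,0.001],[0.0004,-0.012,0.001],[0.0004,-0.012,0.001]],"rot":[[0,0,0],[0,0,0],[0,0,0],[0,0,0],[0,0,0]],"fingers":[0,0,0,0,0]}' 40
$R '{"translation":[[0,-0.002,0],[0,-0.004,0],[0,-0.004,0]],"rot":[[0,0,0],[0,0,0],[0,0,0]],"fingers":[0,0,0]}' 40
$R '{"translation":[[0,-0.002,0],[0,-0.003,0],[0,-0.003,0]],"rot":[[0,0,0],[0,0,0],[0,0,0]],"fingers":[0,0,0]}' 40
```

```text
time: 5.55
tcp_pos: [0.5334, -0.025, 0.085]
eef_rot: [-0.054, 3.141, -0.001]
wrist_force: [5.2, 1.4, -8.3]
gripper_width: 0.013
time: 5.85
tcp_pos: [0.5334, -0.0262, 0.0851]
eef_rot: [-0.056, 3.14, 0.009]
wrist_force: [5.9, 10.4, -7.1]
gripper_width: 0.0129
time: 6.15
tcp_pos: [0.5334, -0.0263, 0.085]
eef_rot: [-0.059, 3.14, 0.018]
wrist_force: [5.9, 19.7, -7.8]
gripper_width: 0.0132
```

```bash
R='python3 -m creep'
$R '{"translation":[[0,0.003,0],[0,0.003,0],[0,0.003,0.02],[0,0.003,0.05],[0.01,0.003,0.06]],"rot":[[0,0,0],[0,0,0],[0,0,0],[0,0,0],[0,0,0]],"fingers":[1,1,1,1,1]}' 60
$R '{"translation":[[0.04,0.0,0],[0.08,0,0],[0.12,0,0],[0.132,0,0],[0.132,0,0]],"rot":[[0,0,0],[0,0,0],[0,0,0],[0,0,0],[0,0,0]],"fingers":[1,1,1,1,1]}' 60
python3 - <<'E'
from h import *
print(observe()['tcp_pos'])
import pickle
t=snap('top','t2.png');b=snap('side','b2.png');pickle.dump((t,b),open('s1.pkl','wb'))
def g(c):
    h=cv2.cvtColor(c['color'],cv2.COLOR_BGR2HSV)
    for q in cv2.findContours(cv2.inRange(h,(50,80,40),(80,255,255)),0,1)[0]:
        if cv2.contourArea(q)>3: print(cv2.minAreaRect(q)[0])
g(t);g(b)
im=np.hstack([cv2.resize(t['color'][80:210,180:320],None,fx=2.8,fy=2.8),cv2.resize(b['color'][130:260,140:280],None,fx=2.8,fy=2.8)])
cv2.imwrite('pics/f.png',im)
E
```

```text
time: 6.65
tcp_pos: [0.543, -0.0296, 0.148]
eef_rot: [-0.053, 3.14, -0.002]
wrist_force: [0.5, -0.1, 0.4]
gripper_width: 0.0836
time: 7.15
tcp_pos: [0.6761, -0.0295, 0.1447]
eef_rot: [0.053, -3.141, 0.002]
wrist_force: [-0.6, -0.0, 0.2]
gripper_width: 0.085
[ 0.6760916  -0.02951734  0.14466902]
(186.0, 169.5)
```

View pics/f.png

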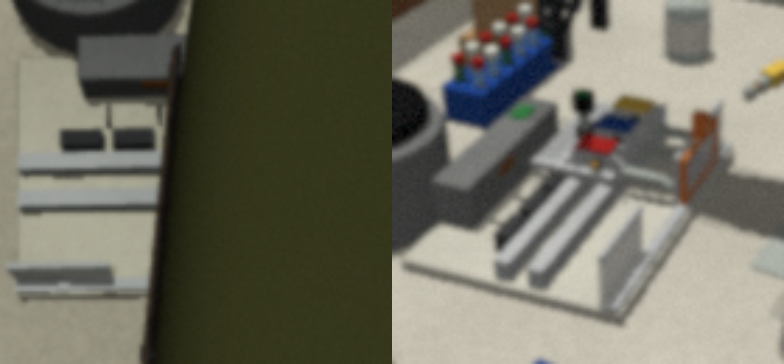

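```bash
R='python3 -m creep'
$R '{"translation":[[-0.001,0.003,-0.02],[-0.001,0.003,-0.045],[-0.001,0.003,-0.062],[-0.001,0.003,-0.062]],"rot":[[0,0,0],[0,0,0],[0,0,0],[0,0,0]],"fingers":[1,1,1,1]}' 60
$R '{"translation":[[0,0,0],[0,0,0],[0,0,0],[0,0,0],[0,0,0]],"rot":[[0,0,0],[0,0,0],[0,0,0],[0,0,0],[0,0,0]],"fingers":[0,0,0,0,0]}' 60
$R '{"translation":[[0,0,0],[0,0,0],[0,0,0.0]],"rot":[[0,0,0],[0,0,0],[0,0,0]],"fingers":[0,0,0]}' 60
```

```text
time: 7.65
tcp_pos: [0.6703, -0.026, 0.0809]
eef_rot: [0.053, -3.135, 0.0]
wrist_force: [0.3, 0.1, -0.1]
gripper_width: 0.0852
time: 8.15
tcp_pos: [0.6746, -0.026, 0.0847]
eef_rot: [-0.054, 3.14, -0.001]
wrist_force: [-1.0, -0.2, 5.9]
gripper_width: 0.0237
time: 8.45
tcp_pos: [0.6747, -0.026, 0.0846]
eef_rot: [-0.054, 3.139, -0.001]
wrist_force: [-0.6, -1.0, 6.5]
gripper_width: 0.0236
```

```bash
R='python3 -m creep'
$R '{"translation":[[0,0,0.004],[0,0,0.008],[0,0,0.012],[0,0,0.012]],"rot":[[0,0,0],[0,0,0],[0,0,0],[0,0,0]],"fingers":[0,0,0,0]}' 60
$R '{"translation":[[-0.0003,0.01,0],[-0.0006,0.02,0],[-0.0008,0.025,0],[-0.0008,0.025,0]],"rot":[[0,0,0],[0,0,0],[0,0,0],[0,0,0]],"fingers":[0,0,0,0]}' 60
$R '{"translation":[[-0.0003,0.01,0],[-0.0006,0.02,0],[-0.0008,0.025,0],[-0.0008,0.025,0]],"rot":[[0,0,0],[0,0,0],[0,0,0],[0,0,0]],"fingers":[0,0,0,0]}' 60
```

```text
time: 8.85
tcp_pos: [0.6744, -0.026, 0.0953]
eef_rot: [-0.054, 3.141, -0.0]
wrist_force: [4.5, -0.6, -9.2]
gripper_width: 0.0234
time: 9.25
tcp_pos: [0.6735, 0.0001, 0.0949]
eef_rot: [-0.055, 3.141, 0.001]
wrist_force: [4.6, 1.2, -8.8]
gripper_width: 0.0239
time: 9.65
tcp_pos: [0.6727, 0.0251, 0.0948]
eef_rot: [-0.055, 3.141, 0.001]
wrist_force: [5.3, 1.4, -9.1]
gripper_width: 0.0235
```

```bash
R='python3 -m creep'
$R '{"translation":[[0,-0.0005,-0.004],[0,-0.0005,-0.008],[0,-0.0005,-0.011],[0,-0.0005,-0.011]],"rot":[[0,0,0],[0,0,0],[0,0,0],[0,0,0]],"fingers":[0,0,0,0]}' 60
$R '{"translation":[[0,0.002,0.0],[0,0.004,0],[0,0.004,0]],"rot":[[0,0,0],[0,0,0],[0,0,0]],"fingers":[0,0,0]}' 60
$R '{"translation":[[0,-0.002,0.0],[0,-0.004,0],[0,-0.006,0],[0,-0.008,0],[0,-0.008,0]],"rot":[[0,0,0],[0,0,0],[0,0,0],[0,0,0],[0,0,0]],"fingers":[0,0,0,0,0]}' 60
```

```text
time: 10.05
tcp_pos: [0.6728, 0.0242, 0.0847]
eef_rot: [-0.054, 3.14, 0.002]
wrist_force: [3.0, 2.4, -2.8]
gripper_width: 0.0234
time: 10.35
tcp_pos: [0.6728, 0.0251, 0.0847]
eef_rot: [-0.051, 3.14, -0.008]
wrist_force: [4.0, -7.3, -1.9]
gripper_width: 0.0236
time: 10.85
tcp_pos: [0.6729, 0.0219, 0.0847]
eef_rot: [-0.055, 3.14, 0.007]
wrist_force: [3.9, 7.3, 0.0]
gripper_width: 0.0236
```

```bash
R='python3 -m creep'
$R '{"translation":[[0,0.004,0],[0,0.004,0],[0,0.004,0],[0,0.004,0],[0,0.004,0.03]],"rot":[[0,0,0],[0,0,0],[0,0,0],[0,0,0],[0,0,0]],"fingers":[0.6,1,1,1,1]}' 60
$R '{"translation":[[0,0,0.04],[-0.01,0.02,0.08],[-0.04,0.05,0.09],[-0.07,0.08,0.09],[-0.10,0.11,0.09]],"rot":[[0,0,0],[0,0,0],[0,0,0],[0,0,0],[0,0,0]],"fingers":[1,1,1,1,1]}' 60
python3 - <<'E'
from h import *
t=snap('top','t3.png')
h=cv2.cvtColor(t['color'],cv2.COLOR_BGR2HSV)
def rod(n,lo,hi,roi):
    x0,y0,x1,y1=roi;m=np.zeros(h.shape[:2],np.uint8);m[y0:y1,x0:x1]=cv2.inRange(h,lo,hi)[y0:y1,x0:x1]
    qs=sorted(cv2.findContours(m,0,1)[0],key=cv2.contourArea);q=qs[-1]
    (x,y),s,a=cv2.minAreaRect(q);b=cv2.boxPoints(((x,y),s,a));w=np.array([onz(t,*p,.022) for p in b])
    e=[w[1]-w[0],w[2]-w[1]];L=max(e,key=np.linalg.norm)
    print(n,(x,y),np.round(onz(t,x,y,.018),4),'len',np.round([np.linalg.norm(k) for k in e],3),'axis deg',np.degrees(np.arctan2(L[1],L[0])))
rod('red',(0,150,70),(5,255,255),(112,210,170,240))
rod('blue',(105,130,50),(125,255,255),(110,160,170,190))
print(observe()['tcp_pos'])
E
```

```text
time: 11.35
tcp_pos: [0.6688, 0.0232, 0.1101]
eef_rot: [0.053, -3.133, 0.001]
wrist_force: [-0.2, 0.3, -0.2]
gripper_width: 0.085
time: 11.85
tcp_pos: [0.5717, 0.1342, 0.2051]
eef_rot: [-0.052, 3.14, 0.0]
wrist_force: [0.5, 0.2, -0.1]
gripper_width: 0.0848Traceback (most recent call last):
  File "<stdin>", line 10, in <module>
  File "<stdin>", line 6, in rod
IndexError: list index out of range
```

```bash
R='python3 -m creep'
$R '{"translation":[[-0.03,0.03,0.02],[-0.06,0.06,0.04],[-0.08,0.09,0.05],[-0.10,0.12,0.05],[-0.10,0.14,0.05]],"rot":[[0,0,0],[0,0,0],[0,0,0],[0,0,0],[0,0,0]],"fingers":[1,1,1,1,1]}' 60
python3 - <<'E'
from h import *
c=snap('wrist');t=snap('top')
cv2.imwrite('pics/g.png',np.hstack([c['color'],cv2.resize(t['color'][:,:256],(256,384))]))
print(observe()['tcp_pos'])
E
```

```text
time: 12.4
tcp_pos: [0.4704, 0.275, 0.2553]
eef_rot: [-0.057, 3.141, 0.001]
wrist_force: [0.5, -0.3, 0.2]
gripper_width: 0.0855
[0.47197524 0.27556507 0.25451638]
```

View pics/g.png

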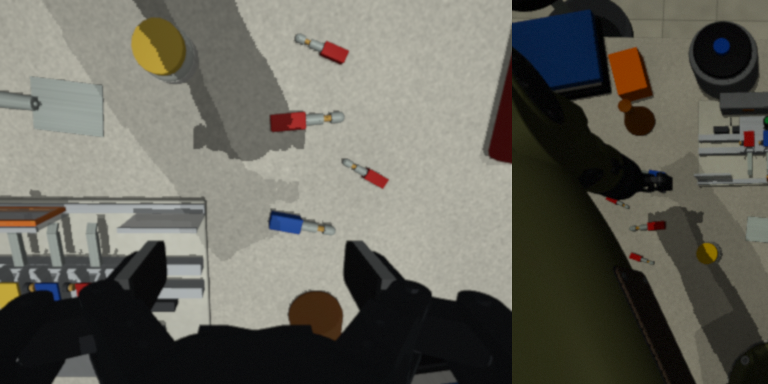

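```bash
cat >> h.py <<'E'
HS={'red':((0,150,70),(5,255,255)),'blue':((100,130,50),(125,255,255)),'yellow':((20,150,70),(34,255,255))}
def rod(c,n,roi,z=.02):
    h=cv2.cvtColor(c['color'],cv2.COLOR_BGR2HSV)
    x0,y0,x1,y1=roi;m=np.zeros(h.shape[:2],np.uint8);m[y0:y1,x0:x1]=cv2.inRange(h,*HS[n])[y0:y1,x0:x1]
    if n=='red':m[y0:y1,x0:x1]|=cv2.inRange(h,(175,150,70),(180,255,255))[y0:y1,x0:x1]
    q=max(cv2.findContours(m,0,1)[0],key=cv2.contourArea)
    (x,y),s,a=cv2.minAreaRect(q);w=np.array([onz(c,*p,z) for p in cv2.boxPoints(((x,y),s,a))])
    e=[w[1]-w[0],w[2]-w[1]];L=max(e,key=np.linalg.norm)
    print(n,round(x,1),round(y,1),np.round(onz(c,x,y,z),4),'size',np.round([np.linalg.norm(k) for k in e],3),'axis rad',round(np.arctan2(L[1],L[0]),3))
E
python3 - <<'E'
from h import *
c=snap('wrist')
rod(c,'red',(250,95,320,150));rod(c,'blue',(250,195,310,250))
print(np.round([onz(c,341,117,.011),onz(c,331,229,.011)],4))
E
```

```text
red 287.5 120.1 [0.4102 0.3129 0.02  ] size [0.042 0.02 ] axis rad 1.705
blue 285.2 221.4 [0.5435 0.3187 0.02  ] size [0.024 0.044] axis rad 1.415
[[0.4039 0.3814 0.011 ]
 [0.5556 0.3847 0.011 ]]
```

```bash
R='python3 -m creep'
$R '{"translation":[[-0.01,0.01,0],[-0.02,0.02,0],[-0.03,0.03,0],[-0.045,0.035,0],[-0.062,0.037,0]],"rot":[[0,0,0.15],[0,0,0.3],[0,0,0.45],[0,0,0.6],[0,0,0.75]],"fingers":[1,1,1,1,1]}' 60
$R '{"translation":[[0,0,0],[0,0,-0.03],[0,0,-0.06],[0,0,-0.1],[0,0,-0.13]],"rot":[[0,0,0.15],[0,0,0.3],[0,0,0.45],[0,0,0.6],[0,0,0.75]],"fingers":[1,1,1,1,1]}' 60
$R '{"translation":[[0,0,0],[0,0,0],[0,0,0]],"rot":[[0,0,0.14],[0,0,0.14],[0,0,0.14]],"fingers":[1,1,1]}' 60
python3 - <<'E'
from h import *
c=snap('wrist','w5.png');rod(c,'red',(130,50,380,330));print(observe()['tcp_pos'],observe()['q'][5])
for p in ((.410,.313,.022),(.404,.381,.011)):print(proj(c,p))
E
```

```text
time: 13.05
tcp_pos: [0.4106, 0.3097, 0.254]
eef_rot: [1.207, -2.9, 0.001]
wrist_force: [-0.5, 0.7, 0.6]
gripper_width: 0.0856
time: 13.55
tcp_pos: [0.4103, 0.3088, 0.1223]
eef_rot: [2.184, -2.256, 0.001]
wrist_force: [0.2, 0.3, 0.7]
gripper_width: 0.0852
time: 13.85
tcp_pos: [0.4112, 0.3101, 0.1247]
eef_rot: [-2.328, 2.109, -0.001]
wrist_force: [0.8, -0.4, 0.0]
gripper_width: 0.0852
red 255.5 199.0 [0.4106 0.3131 0.02  ] size [0.02  0.042] axis rad 1.681
[0.41135462 0.31044782 0.12503181] -1.0237104007166533
(np.float64(256.20698164138673), np.float64(199.555116868917))
(np.float64(255.26709896971536), np.float64(264.57050288440456))
```

```bash
R='python3 -m creep'
$R '{"translation":[[-0.001,0.003,-0.04],[-0.001,0.003,-0.08],[-0.001,0.003,-0.11],[-0.001,0.003,-0.12],[-0.001,0.003,-0.12]],"rot":[[0,0,0],[0,0,0],[0,0,0],[0,0,0],[0,0,0]],"fingers":[1,1,1,1,1]}' 80
$R '{"translation":[[0,0,0],[0,0,0],[0,0,0],[0,0,0],[0,0,0]],"rot":[[0,0,0],[0,0,0],[0,0,0],[0,0,0],[0,0,0]],"fingers":[0,0,0,0,0]}' 80
$R '{"translation":[[0,0,0],[0,0,0.02],[0,0,0.05],[0,0,0.08],[0,0,0.1]],"rot":[[0,0,0],[0,0,0],[0,0,0],[0,0,0],[0,0,0]],"fingers":[0,0,0,0,0]}' 80
python3 - <<'E'
from h import *
c=snap('wrist','w6.png');rod(c,'red',(130,50,380,330),.12)
E
```

```text
time: 14.4
tcp_pos: [0.409, 0.3131, 0.0038]
eef_rot: [2.331, -2.104, -0.0]
wrist_force: [-0.3, -0.0, 0.5]
gripper_width: 0.0856
time: 14.9
tcp_pos: [0.41, 0.3142, 0.0055]
eef_rot: [-2.332, 2.102, -0.0]
wrist_force: [-0.8, -1.1, 9.5]
gripper_width: 0.0202
time: 15.4
tcp_pos: [0.41, 0.3141, 0.1065]
eef_rot: [-2.332, 2.102, -0.001]
wrist_force: [-0.5, -0.3, -1.4]
gripper_width: 0.0202
red 254.5 252.5 [0.4107 0.3108 0.12  ] size [0.021 0.049] axis rad 1.694
```

View pics/w6.png

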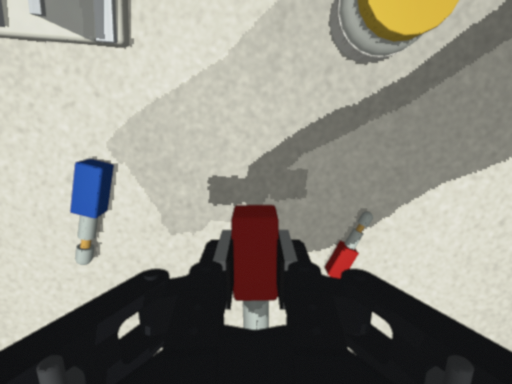

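```bash
R='python3 -m creep'
$R '{"translation":[[0.005,0,0.02],[0.01,-0.02,0.04],[0.015,-0.04,0.045],[0.02,-0.06,0.045],[0.025,-0.08,0.045]],"rot":[[0,0,-0.15],[0,0,-0.3],[0,0,-0.45],[0,0,-0.6],[0,0,-0.75]],"fingers":[0,0,0,0,0]}' 80
$R '{"translation":[[0.0,-0.03,0],[0.0,-0.06,0],[0.0,-0.09,0],[0,-0.12,0],[0,-0.145,0]],"rot":[[0,0,-0.15],[0,0,-0.3],[0,0,-0.45],[0,0,-0.6],[0,0,-0.75]],"fingers":[0,0,0,0,0]}' 80
$R '{"translation":[[0.0,-0.02,0],[0.0,-0.023,0],[0.0,-0.023,0]],"rot":[[0,0,-0.138],[0,0,-0.138],[0,0,-0.138]],"fingers":[0,0,0]}' 80
python3 - <<'E'
from h import *
t=snap('top');b=snap('side')
rod(t,'red',(180,120,320,300),.12)
h=cv2.cvtColor(t['color'],cv2.COLOR_BGR2HSV)
im=np.hstack([cv2.resize(t['color'][85:245,170:330],(400,400)),cv2.resize(b['color'][130:290,140:300],(400,400))])
cv2.imwrite('pics/h.png',im)
print(observe()['tcp_pos'],observe()['eef_rot'],observe()['gripper_width'])
E
```

```text
time: 15.95
tcp_pos: [0.4344, 0.2329, 0.1491]
eef_rot: [-1.392, 2.816, -0.0]
wrist_force: [1.4, 0.1, -1.8]
gripper_width: 0.0202
time: 16.45
tcp_pos: [0.4338, 0.0872, 0.1488]
eef_rot: [0.263, -3.13, 0.001]
wrist_force: [0.4, -0.1, -0.7]
gripper_width: 0.0202
time: 16.75
tcp_pos: [0.4342, 0.0654, 0.149]
eef_rot: [0.059, -3.141, -0.001]
wrist_force: [-0.2, 1.7, -1.7]
gripper_width: 0.0199
red 235.5 133.5 [0.6311 0.0716 0.12  ] size [0.017 0.013] axis rad -1.559
[0.43442324 0.06624478 0.1491413 ] [ 6.02826326e-02 -3.14092044e+00 -6.52418907e-04] 0.020143165818129687
```

View pics/h.png

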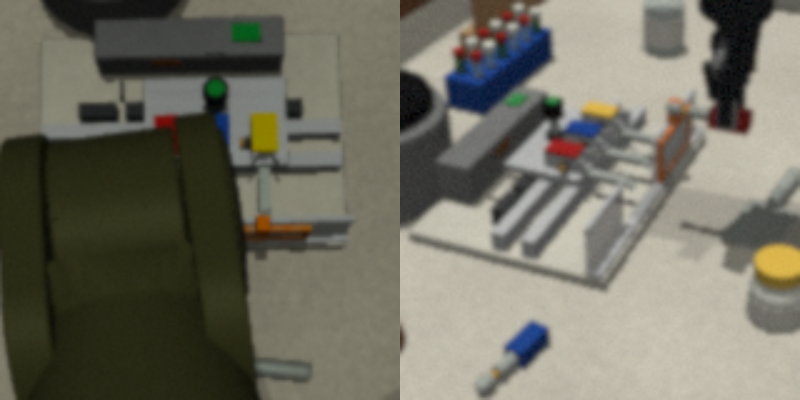

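```bash
python3 - <<'E'
from h import *
t=snap('top')
rod(t,'yellow',(260,110,300,160),.075)
h=cv2.cvtColor(t['color'],cv2.COLOR_BGR2HSV)
for q in cv2.findContours(cv2.inRange(h,(50,80,40),(80,255,255)),0,1)[0]:
    if cv2.contourArea(q)>3: x,y=cv2.minAreaRect(q)[0];print(x,y,onz(t,x,y,.102))
E
```

```text
yellow 275.0 137.5 [ 0.6349 -0.0279  0.075 ] size [0.026 0.04 ] axis rad -3.14
255.5 119.5 [0.67325809 0.02280636 0.102     ]
268.0 97.5 [ 0.73145962 -0.0082923   0.102     ]
```

```bash
R='python3 -m creep'
$R '{"translation":[[0,-0.0008,-0.03],[0,-0.0008,-0.06],[0,-0.0008,-0.085],[0,-0.0008,-0.0945],[0,-0.0008,-0.0945]],"rot":[[0,0,-0.005],[0,0,-0.005],[0,0,-0.005],[0,0,-0.005],[0,0,-0.005]],"fingers":[0,0,0,0,0]}' 80
$R '{"translation":[[0.02,0.0006,0],[0.04,0.0013,0],[0.06,0.002,0],[0.08,0.0026,0],[0.08,0.0026,0]],"rot":[[0,0,0],[0,0,0],[0,0,0],[0,0,0],[0,0,0]],"fingers":[0,0,0,0,0]}' 80
python3 - <<'E'
from h import *
b=snap('side');t=snap('top')
im=np.hstack([cv2.resize(b['color'][150:240,170:290],(800,600),interpolation=2)]);cv2.imwrite('pics/i.png',im)
E
```

```text
time: 17.4
tcp_pos: [0.4332, 0.0653, 0.0538]
eef_rot: [0.051, -3.138, 0.0]
wrist_force: [-0.9, -0.5, -0.3]
gripper_width: 0.02
time: 17.9
tcp_pos: [0.5186, 0.0682, 0.0567]
eef_rot: [-0.05, 3.136, 0.001]
wrist_force: [-0.1, 0.6, -0.9]
gripper_width: 0.0204
```

View pics/i.png

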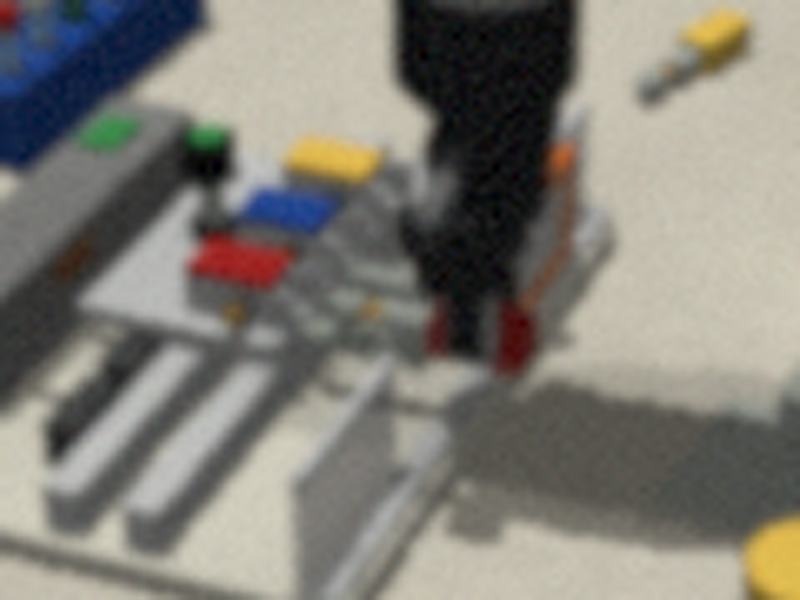

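```bash
R='python3 -m creep'
$R '{"translation":[[0.005,0.0002,0],[0.01,0.0003,0],[0.015,0.0005,0],[0.02,0.0006,0],[0.02,0.0006,0]],"rot":[[0,0,0],[0,0,0],[0,0,0],[0,0,0],[0,0,0]],"fingers":[0,0,0,0,0]}' 80
$R '{"translation":[[0.005,0.0002,0],[0.01,0.0003,0],[0.015,0.0005,0],[0.02,0.0006,0],[0.02,0.0006,0]],"rot":[[0,0,0],[0,0,0],[0,0,0],[0,0,0],[0,0,0]],"fingers":[0,0,0,0,0]}' 80
$R '{"translation":[[0.005,0.0002,0],[0.01,0.0003,0],[0.015,0.0005,0],[0.02,0.0006,0],[0.02,0.0006,0]],"rot":[[0,0,0],[0,0,0],[0,0,0],[0,0,0],[0,0,0]],"fingers":[0,0,0,0,0]}' 80
```

```text
time: 18.5
tcp_pos: [0.5353, 0.0681, 0.0549]
eef_rot: [-0.049, 3.141, 0.0]
wrist_force: [0.3, 0.1, -0.3]
gripper_width: 0.0203
time: 19.0
tcp_pos: [0.5549, 0.0682, 0.0547]
eef_rot: [-0.048, 3.141, -0.001]
wrist_force: [-0.4, -0.8, 0.1]
gripper_width: 0.02
time: 19.5
tcp_pos: [0.5768, 0.0699, 0.0554]
eef_rot: [-0.049, 3.138, 0.002]
wrist_force: [-0.1, -0.1, -0.8]
gripper_width: 0.0201
```

```bash
R='python3 -m creep'
$R '{"translation":[[0.002,0.0001,0],[0.004,0.0001,0],[0.004,0.0001,0]],"rot":[[0,0,0],[0,0,0],[0,0,0]],"fingers":[0,0,0]}' 80
$R '{"translation":[[0.002,0.0001,0],[0.004,0.0001,0],[0.004,0.0001,0]],"rot":[[0,0,0],[0,0,0],[0,0,0]],"fingers":[0,0,0]}' 80
$R '{"translation":[[0.002,0.0001,0],[0.004,0.0001,0],[0.004,0.0001,0]],"rot":[[0,0,0],[0,0,0],[0,0,0]],"fingers":[0,0,0]}' 80
python3 - <<'E'
from h import *
b=snap('side')
im=np.hstack([cv2.resize(b['color'][150:240,170:290],(800,600),interpolation=2)]);cv2.imwrite('pics/j.png',im)
E
```

```text
time: 19.8
tcp_pos: [0.5777, 0.0695, 0.0546]
eef_rot: [0.049, -3.14, -0.0]
wrist_force: [-3.1, 0.6, -2.3]
gripper_width: 0.0201
time: 20.1
tcp_pos: [0.578, 0.0695, 0.0537]
eef_rot: [0.05, -3.133, -0.0]
wrist_force: [-12.8, -0.1, 5.2]
gripper_width: 0.0201
time: 20.4
tcp_pos: [0.5782, 0.0695, 0.0532]
eef_rot: [0.05, -3.127, -0.0]
wrist_force: [-23.2, -0.2, 11.5]
gripper_width: 0.0202
```

```bash
R='python3 -m creep'
$R '{"translation":[[-0.007,0,0],[-0.007,0,0],[-0.007,0,0],[-0.007,0,0],[-0.007,0,0]],"rot":[[0,0,0],[0,0,0],[0,0,0],[0,0,0],[0,0,0]],"fingers":[0,0,0.3,0.3,0.3]}' 80
python3 -c "from h import *;c=snap('wrist');rod(c,'red',(150,100,360,330),.071)"
$R '{"translation":[[0,0,0.02],[0,0,0.06],[0,0,0.1],[0,0,0.1]],"rot":[[0,0,0],[0,0,0],[0,0,0],[0,0,0]],"fingers":[0.3,0.3,1,1]}' 80
python3 - <<'E'
from h import *
c=snap('wrist','w8.png');rod(c,'red',(150,100,360,230),.071)
E
```

```text
time: 20.95
tcp_pos: [0.581, 0.0697, 0.0554]
eef_rot: [-0.049, 3.139, 0.0]
wrist_force: [-0.2, 0.3, -1.2]
gripper_width: 0.0258
red 254.0 244.0 [0.5738 0.0681 0.071 ] size [0.02  0.047] axis rad 0.051
time: 21.4
tcp_pos: [0.5839, 0.07, 0.161]
eef_rot: [-0.049, 3.131, 0.002]
wrist_force: [1.4, 0.2, 0.7]
gripper_width: 0.0539
red 254.5 187.5 [0.5757 0.0686 0.071 ] size [0.02  0.045] axis rad 0.043
```

View pics/w8.png

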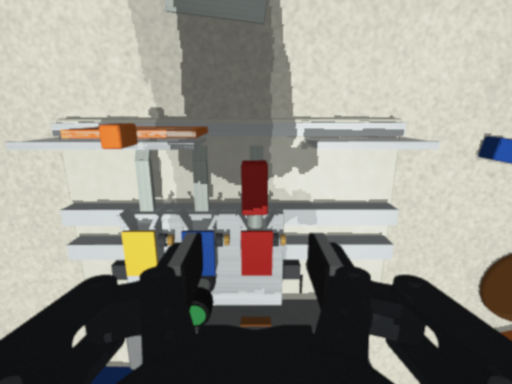

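```bash
R='python3 -m creep'
$R '{"translation":[[0.03,-0.015,0],[0.06,-0.03,0],[0.092,-0.046,0],[0.092,-0.046,0],[0.092,-0.046,0]],"rot":[[0,0,0],[0,0,0],[0,0,0],[0,0,0],[0,0,0]],"fingers":[1,1,1,1,1]}' 60
$R '{"translation":[[0,0,0]],"rot":[[0,0,0]],"fingers":[1]}' 60
```

```text
time: 21.95
tcp_pos: [0.671, 0.0232, 0.153]
eef_rot: [0.048, -3.139, -0.0]
wrist_force: [-0.2, 0.2, 0.0]
gripper_width: 0.0853
time: 22.05
tcp_pos: [0.6701, 0.0239, 0.1538]
eef_rot: [0.049, -3.139, -0.0]
wrist_force: [-0.2, 0.6, -0.0]
gripper_width: 0.0854
```

```bash
R='python3 -m creep'
$R '{"translation":[[0.002,0,-0.03],[0.002,0,-0.06],[0.002,0,-0.07],[0.002,0,-0.07]],"rot":[[0,0,0],[0,0,0],[0,0,0],[0,0,0]],"fingers":[1,1,1,1]}' 60
$R '{"translation":[[0,0,0],[0,0,0],[0,0,0],[0,0,0],[0,0,0]],"rot":[[0,0,0],[0,0,0],[0,0,0],[0,0,0],[0,0,0]],"fingers":[0,0,0,0,0]}' 60
$R '{"translation":[[0,0,0],[0,0,0.004],[0,0,0.008],[0,0,0.012],[0,0,0.012]],"rot":[[0,0,0],[0,0,0],[0,0,0],[0,0,0],[0,0,0]],"fingers":[0,0,0,0,0]}' 60
```

```text
time: 22.45
tcp_pos: [0.6711, 0.024, 0.0832]
eef_rot: [0.05, -3.137, 0.0]
wrist_force: [-0.2, 0.2, 0.0]
gripper_width: 0.0853
time: 22.95
tcp_pos: [0.6741, 0.0236, 0.0862]
eef_rot: [-0.049, 3.139, 0.0]
wrist_force: [0.4, -0.2, 5.6]
gripper_width: 0.0236
time: 23.45
tcp_pos: [0.6738, 0.0237, 0.0968]
eef_rot: [-0.049, 3.141, 0.0]
wrist_force: [5.1, 0.7, -8.2]
gripper_width: 0.0236
```

```bash
R='python3 -m creep'
$R '{"translation":[[-0.0003,0.01,0],[-0.0006,0.02,0],[-0.001,0.03,0],[-0.0013,0.04,0],[-0.0014,0.045,0]],"rot":[[0,0,0],[0,0,0],[0,0,0],[0,0,0],[0,0,0]],"fingers":[0,0,0,0,0]}' 60
$R '{"translation":[[-0.0001,0.004,0],[-0.0002,0.005,0],[-0.0002,0.005,-0.004],[-0.0002,0.005,-0.008],[-0.0002,0.005,-0.011]],"rot":[[0,0,0],[0,0,0],[0,0,0],[0,0,0],[0,0,0]],"fingers":[0,0,0,0,0]}' 60
$R '{"translation":[[0,0.002,0.0],[0,0.004,0],[0,0.004,0]],"rot":[[0,0,0],[0,0,0],[0,0,0]],"fingers":[0,0,0]}' 60
$R '{"translation":[[0,-0.002,0.0],[0,-0.004,0],[0,-0.006,0],[0,-0.008,0],[0,-0.008,0]],"rot":[[0,0,0],[0,0,0],[0,0,0],[0,0,0],[0,0,0]],"fingers":[0,0,0,0,0]}' 60
```

```text
time: 23.95
tcp_pos: [0.6724, 0.0685, 0.0963]
eef_rot: [-0.049, 3.141, -0.002]
wrist_force: [5.8, -1.2, -8.2]
gripper_width: 0.023
time: 24.45
tcp_pos: [0.6725, 0.0733, 0.086]
eef_rot: [-0.049, 3.14, -0.001]
wrist_force: [-0.9, -1.3, 15.0]
gripper_width: 0.0236
time: 24.75
tcp_pos: [0.6722, 0.0751, 0.0863]
eef_rot: [-0.047, 3.14, -0.008]
wrist_force: [3.8, -7.9, -1.6]
gripper_width: 0.0238
time: 25.25
tcp_pos: [0.6723, 0.0719, 0.0863]
eef_rot: [-0.051, 3.14, 0.007]
wrist_force: [3.6, 6.7, -1.1]
gripper_width: 0.0235
```

```bash
R='python3 -m creep'
$R '{"translation":[[0,0.004,0],[0,0.004,0],[0,0.004,0],[0,0.004,0],[0,0.004,0.03]],"rot":[[0,0,0],[0,0,0],[0,0,0],[0,0,0],[0,0,0]],"fingers":[0.6,1,1,1,1]}' 60
$R '{"translation":[[0,0,0.04],[-0.02,0.02,0.08],[-0.05,0.05,0.11],[-0.08,0.09,0.12],[-0.11,0.13,0.12]],"rot":[[0,0,0],[0,0,0],[0,0,0.15],[0,0,0.3],[0,0,0.45]],"fingers":[1,1,1,1,1]}' 60
$R '{"translation":[[-0.01,0.03,0],[-0.018,0.06,0],[-0.018,0.09,0],[-0.018,0.112,0],[-0.018,0.112,-0.02]],"rot":[[0,0,0.15],[0,0,0.3],[0,0,0.45],[0,0,0.6],[0,0,0.75]],"fingers":[1,1,1,1,1]}' 60
$R '{"translation":[[0,0,-0.03],[0,0,-0.06],[0,0,-0.08],[0,0,-0.08]],"rot":[[0,0,0.15],[0,0,0.174],[0,0,0.174],[0,0,0.174]],"fingers":[1,1,1,1]}' 60
python3 - <<'E'
from h import *
c=snap('wrist','w9.png');rod(c,'blue',(60,50,450,230));o=observe();print(o['tcp_pos'],o['eef_rot'],o['q'][5])
print(proj(c,(.5435,.3187,.02)))
E
```

```text
time: 25.75
tcp_pos: [0.6682, 0.0729, 0.1117]
eef_rot: [0.049, -3.133, 0.002]
wrist_force: [0.1, 0.5, 0.3]
gripper_width: 0.0854
time: 26.25
tcp_pos: [0.5637, 0.2022, 0.2385]
eef_rot: [-0.754, 3.045, 0.0]
wrist_force: [-0.2, 0.3, -0.6]
gripper_width: 0.0859
time: 26.75
tcp_pos: [0.5466, 0.3169, 0.2181]
eef_rot: [-1.823, 2.552, 0.0]
wrist_force: [1.0, 0.6, -1.0]
gripper_width: 0.0853
time: 27.15
tcp_pos: [0.5431, 0.3118, 0.1324]
eef_rot: [2.026, -2.393, -0.002]
wrist_force: [-0.9, 0.0, 0.2]
gripper_width: 0.0855
blue 253.0 199.5 [0.5456 0.3169 0.02  ] size [0.019 0.046] axis rad 1.413
[0.54429544 0.31251438 0.13457638] [ 2.02765017e+00 -2.39531554e+00 -7.35583079e-04] -0.8836493789818854
(np.float64(255.64797769290877), np.float64(201.02771476113568))
```

```bash
R='python3 -m creep'
$R '{"translation":[[0.0005,0.005,-0.04],[0.0005,0.005,-0.08],[0.0005,0.005,-0.115],[0.0005,0.005,-0.129],[0.0005,0.005,-0.129]],"rot":[[0,0,0],[0,0,0],[0,0,0],[0,0,0],[0,0,0]],"fingers":[1,1,1,1,1]}' 80
$R '{"translation":[[0,0,0],[0,0,0],[0,0,0],[0,0,0],[0,0,0]],"rot":[[0,0,0],[0,0,0],[0,0,0],[0,0,0],[0,0,0]],"fingers":[0,0,0,0,0]}' 80
$R '{"translation":[[0,0,0],[0,0,0.02],[0,0,0.05],[0,0,0.09],[0,0,0.13]],"rot":[[0,0,0],[0,0,0],[0,0,0],[0,0,0],[0,0,0]],"fingers":[0,0,0,0,0]}' 80
python3 - <<'E'
from h import *
c=snap('wrist','w10.png');rod(c,'blue',(180,150,340,330),.16)
E
```

```text
time: 27.7
tcp_pos: [0.5452, 0.3178, 0.006]
eef_rot: [2.028, -2.396, -0.001]
wrist_force: [-0.2, 0.4, 0.5]
gripper_width: 0.0856
time: 28.2
tcp_pos: [0.5467, 0.3189, 0.0082]
eef_rot: [-2.029, 2.396, -0.001]
wrist_force: [-0.3, 0.1, 9.3]
gripper_width: 0.02
time: 28.7
tcp_pos: [0.5453, 0.318, 0.1377]
eef_rot: [2.029, -2.397, -0.0]
wrist_force: [0.5, 0.7, -0.3]
gripper_width: 0.02
blue 254.5 251.5 [0.5447 0.31   0.16  ] size [0.019 0.045] axis rad 1.425
```

```bash
R='python3 -m creep'
$R '{"translation":[[-0.02,-0.02,0.02],[-0.045,-0.04,0.02],[-0.065,-0.07,0.02],[-0.09,-0.10,0.02],[-0.11,-0.12,0.02]],"rot":[[0,0,-0.15],[0,0,-0.3],[0,0,-0.45],[0,0,-0.6],[0,0,-0.75]],"fingers":[0,0,0,0,0]}' 80
$R '{"translation":[[0.0,-0.03,0],[0.0,-0.06,0],[0.0,-0.09,0],[0,-0.12,0],[0,-0.132,0]],"rot":[[0,0,-0.15],[0,0,-0.3],[0,0,-0.45],[0,0,-0.6],[0,0,-0.624]],"fingers":[0,0,0,0,0]}' 80
$R '{"translation":[[0,0,0],[0,0,0],[0,0,0]],"rot":[[0,0,0],[0,0,0],[0,0,0]],"fingers":[0,0,0]}' 80
python3 - <<'E'
from h import *
t=snap('top')
h=cv2.cvtColor(t['color'],cv2.COLOR_BGR2HSV)
rod(t,'yellow',(240,110,285,160),.075)
for q in cv2.findContours(cv2.inRange(h,(50,80,40),(80,255,255)),0,1)[0]:
    if cv2.contourArea(q)>3: x,y=cv2.minAreaRect(q)[0];print(x,y,onz(t,x,y,.102))
rod(t,'yellow',(340,150,420,200),.02)
c=snap('wrist');rod(c,'blue',(180,150,340,330),.16)
o=observe();print(o['tcp_pos'],o['eef_rot'])
E
```

```text
time: 29.25
tcp_pos: [0.4342, 0.1966, 0.1566]
eef_rot: [1.001, -2.977, 0.001]
wrist_force: [-0.5, -0.1, -0.6]
gripper_width: 0.0198
time: 29.75
tcp_pos: [0.4355, 0.0644, 0.1568]
eef_rot: [-0.042, 3.141, -0.001]
wrist_force: [0.0, 0.5, -0.3]
gripper_width: 0.0199
time: 30.05
tcp_pos: [0.4361, 0.0673, 0.1568]
eef_rot: [-0.053, 3.141, 0.001]
wrist_force: [0.3, -0.5, -1.8]
gripper_width: 0.0201
yellow 258.1 136.9 [0.6359 0.0155 0.075 ] size [0.013 0.033] axis rad -3.026
235.80003356933594 119.90001678466797 [0.67161377 0.07230572 0.102     ]
268.0 97.5 [ 0.73145962 -0.0082923   0.102     ]
yellow 387.1 176.0 [ 0.5477 -0.3317  0.02  ] size [0.023 0.043] axis rad -1.811
blue 254.5 251.0 [0.4384 0.0663 0.16  ] size [0.022 0.052] axis rad 0.054
[0.43601107 0.0672867  0.15672861] [-5.24355474e-02  3.14115457e+00  4.04829306e-04]
```

```bash
R='python3 -m creep'
$R '{"translation":[[0,-0.0018,-0.03],[0,-0.0018,-0.06],[0,-0.0018,-0.085],[0,-0.0018,-0.0995],[0,-0.0018,-0.0995]],"rot":[[0,0,0],[0,0,0],[0,0,0],[0,0,0],[0,0,0]],"fingers":[0,0,0,0,0]}' 80
$R '{"translation":[[0.02,0.0006,0],[0.04,0.0013,0],[0.06,0.002,0],[0.08,0.0026,0],[0.08,0.0026,0]],"rot":[[0,0,0],[0,0,0],[0,0,0],[0,0,0],[0,0,0]],"fingers":[0,0,0,0,0]}' 80
$R '{"translation":[[0,0,0],[0.005,0.0001,0],[0.01,0.0003,0],[0.015,0.0005,0],[0.02,0.0006,0]],"rot":[[0,0,0],[0,0,0],[0,0,0],[0,0,0],[0,0,0]],"fingers":[0,0,0,0,0]}' 80
$R '{"translation":[[0.005,0.0002,0],[0.01,0.0003,0],[0.015,0.0005,0],[0.02,0.0006,0],[0.02,0.0006,0]],"rot":[[0,0,0],[0,0,0],[0,0,0],[0,0,0],[0,0,0]],"fingers":[0,0,0,0,0]}' 80
```

```text
time: 30.65
tcp_pos: [0.4339, 0.065, 0.0553]
eef_rot: [0.051, -3.137, 0.001]
wrist_force: [0.0, -0.9, -0.4]
gripper_width: 0.0198
time: 31.15
tcp_pos: [0.5197, 0.068, 0.0587]
eef_rot: [-0.05, 3.137, 0.001]
wrist_force: [0.7, 0.1, -1.4]
gripper_width: 0.0196
time: 31.65
tcp_pos: [0.5363, 0.0678, 0.0574]
eef_rot: [-0.049, 3.141, 0.0]
wrist_force: [0.1, 0.3, -0.3]
gripper_width: 0.0199
time: 32.15
tcp_pos: [0.5565, 0.0679, 0.0571]
eef_rot: [0.048, -3.141, 0.001]
wrist_force: [0.8, -1.4, -1.4]
gripper_width: 0.0201
```

```bash
R='python3 -m creep'
$R '{"translation":[[0.005,0.0002,0],[0.01,0.0003,0],[0.015,0.0005,0],[0.02,0.0006,0],[0.02,0.0006,0]],"rot":[[0,0,0],[0,0,0],[0,0,0],[0,0,0],[0,0,0]],"fingers":[0,0,0,0,0]}' 80
$R '{"translation":[[0.002,0.0001,0],[0.004,0.0001,0],[0.004,0.0001,0]],"rot":[[0,0,0],[0,0,0],[0,0,0]],"fingers":[0,0,0]}' 80
$R '{"translation":[[0.002,0.0001,0],[0.004,0.0001,0],[0.004,0.0001,0]],"rot":[[0,0,0],[0,0,0],[0,0,0]],"fingers":[0,0,0]}' 80
$R '{"translation":[[0.002,0.0001,0],[0.003,0.0001,0],[0.003,0.0001,0]],"rot":[[0,0,0],[0,0,0],[0,0,0]],"fingers":[0,0,0]}' 80
```

```text
time: 32.65
tcp_pos: [0.577, 0.0694, 0.0574]
eef_rot: [-0.049, 3.14, 0.001]
wrist_force: [-1.5, -0.1, -0.7]
gripper_width: 0.02
time: 32.95
tcp_pos: [0.5774, 0.0693, 0.0568]
eef_rot: [0.05, -3.137, -0.001]
wrist_force: [-9.6, -1.2, 3.6]
gripper_width: 0.0199
time: 33.25
tcp_pos: [0.5775, 0.0692, 0.056]
eef_rot: [0.05, -3.13, -0.001]
wrist_force: [-19.4, -0.4, 9.2]
gripper_width: 0.0198
time: 33.55
tcp_pos: [0.5777, 0.0693, 0.0559]
eef_rot: [0.05, -3.125, -0.001]
wrist_force: [-26.6, -0.9, 16.9]
gripper_width: 0.0203
```

Home. Release, rise, check the handle numerically and go above the knob.

```bash
R='python3 -m creep'
$R '{"translation":[[-0.01,0,0],[-0.01,0,0],[-0.01,0,0],[-0.01,0,0],[-0.01,0,0]],"rot":[[0,0,0],[0,0,0],[0,0,0],[0,0,0],[0,0,0]],"fingers":[0,0,0.3,0.3,0.3]}' 80
$R '{"translation":[[0,0,0.02],[0,0,0.06],[0,0,0.1],[0,0,0.1]],"rot":[[0,0,0],[0,0,0],[0,0,0],[0,0,0]],"fingers":[0.3,0.3,1,1]}' 60
python3 - <<'E'
from h import *
c=snap('wrist','w11.png');rod(c,'blue',(200,100,300,225),.071);rod(c,'red',(270,100,380,225),.071)
E
$R '{"translation":[[0.03,0.001,0],[0.06,0.002,0],[0.094,0.003,0],[0.094,0.003,0],[0.094,0.003,0]],"rot":[[0,0,0],[0,0,0],[0,0,0],[0,0,0],[0,0,0]],"fingers":[1,1,1,1,1]}' 60
$R '{"translation":[[0,0,0]],"rot":[[0,0,0]],"fingers":[1]}' 60
```

```text
time: 34.05
tcp_pos: [0.5782, 0.0694, 0.0577]
eef_rot: [-0.049, 3.139, 0.0]
wrist_force: [-0.8, -0.4, 0.1]
gripper_width: 0.0258
time: 34.45
tcp_pos: [0.5815, 0.0698, 0.1634]
eef_rot: [-0.049, 3.131, 0.002]
wrist_force: [0.2, -0.8, -1.0]
gripper_width: 0.0537
blue 255.0 189.5 [0.5755 0.0688 0.071 ] size [0.019 0.045] axis rad 0.043
red 311.9 189.6 [0.5741 0.1157 0.071 ] size [0.045 0.022] axis rad -3.095
time: 35.0
tcp_pos: [0.6705, 0.0721, 0.1552]
eef_rot: [0.049, -3.139, 0.0]
wrist_force: [-0.8, 0.0, -0.2]
gripper_width: 0.0853
time: 35.1
tcp_pos: [0.6697, 0.0722, 0.1562]
eef_rot: [0.049, -3.139, 0.0]
wrist_force: [-0.4, -0.5, 0.1]
gripper_width: 0.0857
```

```bash
R='python3 -m creep'
$R '{"translation":[[0.001,0.001,-0.03],[0.001,0.001,-0.06],[0.001,0.001,-0.071],[0.001,0.001,-0.071]],"rot":[[0,0,0],[0,0,0],[0,0,0],[0,0,0]],"fingers":[1,1,1,1]}' 60
$R '{"translation":[[0,0,0],[0,0,0],[0,0,0],[0,0,0],[0,0,0]],"rot":[[0,0,0],[0,0,0],[0,0,0],[0,0,0],[0,0,0]],"fingers":[0,0,0,0,0]}' 60
$R '{"translation":[[0,0,0],[0,0,0.004],[0,0,0.008],[0,0,0.012],[0,0,0.012]],"rot":[[0,0,0],[0,0,0],[0,0,0],[0,0,0],[0,0,0]],"fingers":[0,0,0,0,0]}' 60
```

```text
time: 35.5
tcp_pos: [0.6696, 0.0731, 0.0845]
eef_rot: [0.049, -3.137, 0.001]
wrist_force: [-0.6, -0.2, 0.0]
gripper_width: 0.0854
time: 36.0
tcp_pos: [0.6726, 0.0735, 0.0876]
eef_rot: [-0.049, 3.14, 0.001]
wrist_force: [-0.5, -0.2, 4.9]
gripper_width: 0.0237
time: 36.5
tcp_pos: [0.6724, 0.0734, 0.0983]
eef_rot: [-0.049, 3.141, 0.0]
wrist_force: [5.2, 0.0, -9.0]
gripper_width: 0.0235
```

```bash
R='python3 -m creep'
$R '{"translation":[[-0.0003,0.01,0],[-0.0006,0.02,0],[-0.001,0.03,0],[-0.0013,0.04,0],[-0.0014,0.045,0]],"rot":[[0,0,0],[0,0,0],[0,0,0],[0,0,0],[0,0,0]],"fingers":[0,0,0,0,0]}' 60
$R '{"translation":[[-0.0001,0.004,0],[-0.0002,0.005,0],[-0.0002,0.005,-0.004],[-0.0002,0.005,-0.008],[-0.0002,0.005,-0.011]],"rot":[[0,0,0],[0,0,0],[0,0,0],[0,0,0],[0,0,0]],"fingers":[0,0,0,0,0]}' 60
$R '{"translation":[[0,0.002,0.0],[0,0.004,0],[0,0.004,0]],"rot":[[0,0,0],[0,0,0],[0,0,0]],"fingers":[0,0,0]}' 60
$R '{"translation":[[0,-0.002,0.0],[0,-0.004,0],[0,-0.006,0],[0,-0.008,0],[0,-0.008,0]],"rot":[[0,0,0],[0,0,0],[0,0,0],[0,0,0],[0,0,0]],"fingers":[0,0,0,0,0]}' 60
```

```text
time: 37.0
tcp_pos: [0.6709, 0.1181, 0.0977]
eef_rot: [-0.049, 3.141, -0.003]
wrist_force: [5.0, -1.6, -8.5]
gripper_width: 0.0232
time: 37.5
tcp_pos: [0.671, 0.1229, 0.0875]
eef_rot: [-0.049, 3.14, -0.001]
wrist_force: [-1.6, -1.6, 14.6]
gripper_width: 0.0232
time: 37.8
tcp_pos: [0.6707, 0.1251, 0.0877]
eef_rot: [-0.047, 3.14, -0.007]
wrist_force: [4.9, -7.0, -0.8]
gripper_width: 0.0232
time: 38.3
tcp_pos: [0.6708, 0.1218, 0.0877]
eef_rot: [-0.051, 3.14, 0.008]
wrist_force: [4.4, 7.6, -1.8]
gripper_width: 0.0234
```

```bash
R='python3 -m creep'
$R '{"translation":[[0,0.004,0],[0,0.004,0],[0,0.004,0],[0,0.004,0],[0,0.004,0.03]],"rot":[[0,0,0],[0,0,0],[0,0,0],[0,0,0],[0,0,0]],"fingers":[0.6,1,1,1,1]}' 60
$R '{"translation":[[0,0,0.04],[-0.02,-0.02,0.08],[-0.04,-0.05,0.11],[-0.07,-0.09,0.12],[-0.09,-0.13,0.12]],"rot":[[0,0,0],[0,0,0],[0,0,0.15],[0,0,0.3],[0,0,0.45]],"fingers":[1,1,1,1,1]}' 60
$R '{"translation":[[-0.01,-0.04,0],[-0.02,-0.08,0],[-0.03,-0.12,0],[-0.035,-0.16,0],[-0.035,-0.20,0]],"rot":[[0,0,0.15],[0,0,0.3],[0,0,0.45],[0,0,0.6],[0,0,0.75]],"fingers":[1,1,1,1,1]}' 60
$R '{"translation":[[0,-0.04,0],[0,-0.08,0],[0,-0.11,0],[0,-0.126,0],[0,-0.126,0]],"rot":[[0,0,0.1],[0,0,0.1],[0,0,0.1],[0,0,0.1],[0,0,0.1]],"fingers":[1,1,1,1,1]}' 60
python3 - <<'E'
from h import *
c=snap('wrist','w12.png');rod(c,'yellow',(60,50,450,300));o=observe();print(o['tcp_pos'],o['eef_rot'],o['q'][5])
E
```

```text
time: 38.8
tcp_pos: [0.6668, 0.1224, 0.1131]
eef_rot: [0.049, -3.133, 0.002]
wrist_force: [-0.9, 0.7, -1.0]
gripper_width: 0.085
time: 39.3
tcp_pos: [0.58, -0.0077, 0.2399]
eef_rot: [-0.759, 3.045, -0.002]
wrist_force: [-0.1, -1.0, -0.3]
gripper_width: 0.0855
time: 39.8
tcp_pos: [0.5441, -0.2084, 0.2377]
eef_rot: [1.815, -2.564, 0.0]
wrist_force: [0.0, 0.8, 0.6]
gripper_width: 0.0849
time: 40.3
tcp_pos: [0.5448, -0.3344, 0.2369]
eef_rot: [1.93, -2.478, -0.001]
wrist_force: [-0.2, 1.0, 0.2]
gripper_width: 0.0852
yellow 216.2 184.7 [ 0.5962 -0.3306  0.02  ] size [0.045 0.021] axis rad -2.095
[ 0.54499971 -0.33289943  0.23692559] [-1.93218830e+00  2.47693858e+00  1.57919772e-03] -1.8735448465992395
```

View pics/w12.png

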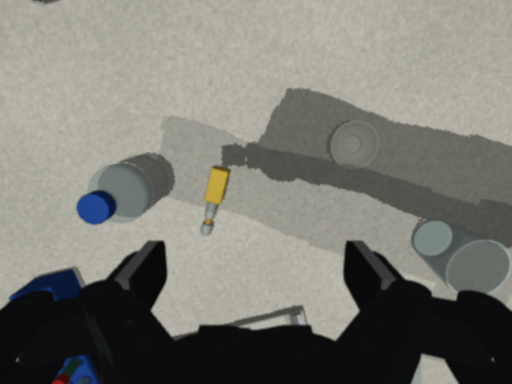

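```bash
python3 - <<'E'
from h import *
import pickle
a,b,w=pickle.load(open('s0.pkl','rb'))
print('bottle',onz(a,410,112.5,.13), 'dish',onz(a,388,226,.01),'beaker',onz(a,338,252,.09))
c=snap('wrist');rod(c,'yellow',(150,100,300,260));print(onz(c,206.5,231,.011), onz(c,96,208,.13))
E
```

```text
bottle [ 0.68637665 -0.35563103  0.13      ] dish [ 0.41476842 -0.33252288  0.01      ] beaker [ 0.34603585 -0.18105641  0.09      ]
yellow 216.0 183.5 [ 0.5962 -0.3304  0.02  ] size [0.046 0.02 ] axis rad -2.095
[ 0.628218   -0.26903277  0.011     ] [ 0.68556443 -0.35540999  0.13      ]
```

```bash
R='python3 -m creep'
$R '{"translation":[[0.03,0.001,0],[0.049,-0.001,-0.02],[0.049,-0.001,-0.06],[0.049,-0.001,-0.09],[0.049,-0.001,-0.1]],"rot":[[0,0,-0.13],[0,0,-0.266],[0,0,-0.266],[0,0,-0.266],[0,0,-0.266]],"fingers":[0.5,0.5,0.5,0.5,0.5]}' 80
$R '{"translation":[[0,0,0],[0,0,0]],"rot":[[0,0,0],[0,0,0]],"fingers":[0.5,0.5]}' 80
python3 - <<'E'
from h import *
c=snap('wrist','w13.png');rod(c,'yellow',(150,50,400,300));o=observe();print(o['tcp_pos'],o['eef_rot'],o['gripper_width'])
E
```

```text
time: 40.9
tcp_pos: [0.5926, -0.3305, 0.1336]
eef_rot: [1.59, -2.706, -0.009]
wrist_force: [0.3, 1.2, -0.2]
gripper_width: 0.0424
time: 41.1
tcp_pos: [0.5952, -0.3334, 0.139]
eef_rot: [-1.589, 2.709, -0.002]
wrist_force: [-0.1, -0.3, 0.6]
gripper_width: 0.0428
yellow 256.0 194.0 [ 0.5965 -0.331   0.02  ] size [0.02  0.046] axis rad 1.072
[ 0.59555427 -0.33387284  0.13961996] [-1.58837942  2.70854073 -0.0041606 ] 0.04252631460775956
```

```bash
R='python3 -m creep'
$R '{"translation":[[0.0015,0.003,-0.04],[0.0015,0.003,-0.08],[0.0015,0.003,-0.115],[0.0015,0.003,-0.133],[0.0015,0.003,-0.133]],"rot":[[0,0,0.01],[0,0,0.01],[0,0,0.01],[0,0,0.01],[0,0,0.01]],"fingers":[0.5,0.5,0.5,0.5,0.5]}' 80
$R '{"translation":[[0,0,0],[0,0,0],[0,0,0],[0,0,0],[0,0,0]],"rot":[[0,0,0],[0,0,0],[0,0,0],[0,0,0],[0,0,0]],"fingers":[0,0,0,0,0]}' 80
$R '{"translation":[[0,0,0],[0,0,0.02],[0,0,0.05],[0,0,0.09],[0,0,0.13]],"rot":[[0,0,0],[0,0,0],[0,0,0],[0,0,0],[0,0,0]],"fingers":[0,0,0,0,0]}' 80
python3 - <<'E'
from h import *
c=snap('wrist','w14.png');rod(c,'yellow',(180,150,340,330),.16)
E
```

```text
time: 41.65
tcp_pos: [0.5948, -0.3301, 0.0029]
eef_rot: [1.601, -2.701, -0.004]
wrist_force: [-0.1, 0.2, 1.7]
gripper_width: 0.0427
time: 42.15
tcp_pos: [0.5978, -0.3318, 0.0071]
eef_rot: [-1.601, 2.7, -0.006]
wrist_force: [-1.2, 0.5, 7.3]
gripper_width: 0.0198
time: 42.65
tcp_pos: [0.5957, -0.3307, 0.1363]
eef_rot: [-1.602, 2.702, -0.001]
wrist_force: [0.7, -0.9, -0.3]
gripper_width: 0.0197
yellow 254.5 256.0 [ 0.5936 -0.3366  0.16  ] size [0.019 0.045] axis rad 1.09
```

```bash
R='python3 -m creep'
$R '{"translation":[[-0.02,0.03,0.02],[-0.04,0.07,0.02],[-0.07,0.11,0.02],[-0.10,0.15,0.02],[-0.13,0.19,0.02]],"rot":[[0,0,-0.15],[0,0,-0.3],[0,0,-0.45],[0,0,-0.6],[0,0,-0.75]],"fingers":[0,0,0,0,0]}' 80
$R '{"translation":[[-0.02,0.04,0],[-0.032,0.08,0],[-0.032,0.12,0],[-0.032,0.16,0],[-0.032,0.2,0]],"rot":[[0,0,-0.15],[0,0,-0.29],[0,0,-0.29],[0,0,-0.29],[0,0,-0.29]],"fingers":[0,0,0,0,0]}' 80
$R '{"translation":[[0,0.006,0],[0,0.006,0],[0,0.006,0]],"rot":[[0,0,0],[0,0,0],[0,0,0]],"fingers":[0,0,0]}' 80
python3 - <<'E'
from h import *
t=snap('top')
h=cv2.cvtColor(t['color'],cv2.COLOR_BGR2HSV)
for q in cv2.findContours(cv2.inRange(h,(50,80,40),(80,255,255)),0,1)[0]:
    if cv2.contourArea(q)>3: x,y=cv2.minAreaRect(q)[0];print(x,y,onz(t,x,y,.102))
c=snap('wrist');rod(c,'yellow',(180,150,340,330),.16)
o=observe();print(o['tcp_pos'],o['eef_rot'])
E
```

```text
time: 43.2
tcp_pos: [0.465, -0.1395, 0.155]
eef_rot: [-0.49, 3.101, -0.001]
wrist_force: [0.8, 2.2, -0.2]
gripper_width: 0.0198
time: 43.7
tcp_pos: [0.4341, 0.0609, 0.1554]
eef_rot: [-0.047, 3.139, 0.001]
wrist_force: [0.0, -0.2, -1.1]
gripper_width: 0.0202
time: 44.0
tcp_pos: [0.434, 0.0647, 0.1546]
eef_rot: [-0.047, 3.141, -0.001]
wrist_force: [0.4, -0.8, -1.5]
gripper_width: 0.02
215.75001525878906 120.25 [0.67009028 0.12264879 0.102     ]
268.0 97.5 [ 0.73145962 -0.0082923   0.102     ]
yellow 254.5 256.0 [0.438  0.0633 0.16  ] size [0.022 0.052] axis rad 0.049
[0.43393701 0.06416576 0.15439888] [-4.48421815e-02  3.14106410e+00 -6.36653726e-04]
```

```bash
R='python3 -m creep'
$R '{"translation":[[0,0.0012,-0.03],[0,0.0012,-0.06],[0,0.0012,-0.085],[0,0.0012,-0.0983],[0,0.0012,-0.0983]],"rot":[[0,0,0],[0,0,0],[0,0,0],[0,0,0],[0,0,0]],"fingers":[0,0,0,0,0]}' 80
$R '{"translation":[[0.02,0.0006,0],[0.04,0.0013,0],[0.06,0.002,0],[0.08,0.0026,0],[0.08,0.0026,0]],"rot":[[0,0,0],[0,0,0],[0,0,0],[0,0,0],[0,0,0]],"fingers":[0,0,0,0,0]}' 80
$R '{"translation":[[0,0,0],[0.005,0.0001,0],[0.01,0.0003,0],[0.015,0.0005,0],[0.02,0.0006,0]],"rot":[[0,0,0],[0,0,0],[0,0,0],[0,0,0],[0,0,0]],"fingers":[0,0,0,0,0]}' 80
$R '{"translation":[[0.005,0.0002,0],[0.01,0.0003,0],[0.015,0.0005,0],[0.02,0.0006,0],[0.02,0.0006,0]],"rot":[[0,0,0],[0,0,0],[0,0,0],[0,0,0],[0,0,0]],"fingers":[0,0,0,0,0]}' 80
```

```text
time: 44.6
tcp_pos: [0.432, 0.0651, 0.0542]
eef_rot: [0.044, -3.137, 0.001]
wrist_force: [0.0, 0.6, -0.8]
gripper_width: 0.0201
time: 45.1
tcp_pos: [0.5176, 0.0685, 0.0574]
eef_rot: [-0.045, 3.137, 0.0]
wrist_force: [0.3, -0.2, -1.6]
gripper_width: 0.02
time: 45.6
tcp_pos: [0.5342, 0.0698, 0.0561]
eef_rot: [-0.048, 3.141, 0.0]
wrist_force: [-0.7, -0.2, -0.8]
gripper_width: 0.02
time: 46.1
tcp_pos: [0.5543, 0.0692, 0.0556]
eef_rot: [0.046, -3.141, 0.004]
wrist_force: [0.0, -5.4, -2.1]
gripper_width: 0.0197
```

```bash
R='python3 -m creep'
$R '{"translation":[[0,-0.0012,0],[0.005,-0.0012,0],[0.01,-0.001,0],[0.015,-0.0008,0],[0.02,-0.0006,0]],"rot":[[0,0,0],[0,0,0],[0,0,0],[0,0,0],[0,0,0]],"fingers":[0,0,0,0,0]}' 80
$R '{"translation":[[0.002,0.0001,0],[0.004,0.0001,0],[0.004,0.0001,0]],"rot":[[0,0,0],[0,0,0],[0,0,0]],"fingers":[0,0,0]}' 80
$R '{"translation":[[0.002,0.0001,0],[0.004,0.0001,0],[0.004,0.0001,0]],"rot":[[0,0,0],[0,0,0],[0,0,0]],"fingers":[0,0,0]}' 80
$R '{"translation":[[0.002,0.0001,0],[0.003,0.0001,0],[0.003,0.0001,0]],"rot":[[0,0,0],[0,0,0],[0,0,0]],"fingers":[0,0,0]}' 80
```

```text
time: 46.6
tcp_pos: [0.5749, 0.0705, 0.0563]
eef_rot: [-0.048, 3.14, 0.003]
wrist_force: [-14.0, -1.6, 2.7]
gripper_width: 0.0199
time: 46.9
tcp_pos: [0.5749, 0.0704, 0.0554]
eef_rot: [0.049, -3.135, -0.002]
wrist_force: [-11.2, -1.3, 5.3]
gripper_width: 0.02
time: 47.2
tcp_pos: [0.5752, 0.0704, 0.0548]
eef_rot: [0.049, -3.129, -0.002]
wrist_force: [-20.5, -1.3, 11.4]
gripper_width: 0.0201
time: 47.5
tcp_pos: [0.5758, 0.0706, 0.0547]
eef_rot: [0.049, -3.125, -0.003]
wrist_force: [-27.1, -0.8, 18.0]
gripper_width: 0.0197
```

```bash
R='python3 -m creep'
$R '{"translation":[[-0.01,0,0],[-0.01,0,0],[-0.01,0,0],[-0.01,0,0],[-0.01,0,0]],"rot":[[0,0,0],[0,0,0],[0,0,0],[0,0,0],[0,0,0]],"fingers":[0,0,0.3,0.3,0.3]}' 80
$R '{"translation":[[0,0,0.02],[0,0,0.06],[0,0,0.1],[0,0,0.1],[0,0,0.1]],"rot":[[0,0,0],[0,0,0],[0,0,0],[0,0,0],[0,0,0]],"fingers":[0.3,0.3,1,1,1]}' 60
python3 - <<'E'
from h import *
c=snap('wrist','w15.png');rod(c,'yellow',(200,90,300,225),.071);rod(c,'blue',(270,90,345,225),.071);rod(c,'red',(330,90,420,225),.071);print(observe()['tcp_pos'])
h=cv2.cvtColor(c['color'],cv2.COLOR_BGR2HSV);m=cv2.inRange(h,(5,150,60),(18,255,255))
for q in cv2.findContours(m,0,1)[0]:
    if cv2.contourArea(q)>30: print(cv2.boundingRect(q))
E
```

```text
time: 48.0
tcp_pos: [0.5762, 0.0702, 0.0564]
eef_rot: [-0.048, 3.139, 0.001]
wrist_force: [0.3, 0.5, -0.1]
gripper_width: 0.0256
time: 48.5
tcp_pos: [0.5764, 0.0702, 0.1573]
eef_rot: [-0.047, 3.138, 0.001]
wrist_force: [-0.5, 0.3, -1.4]
gripper_width: 0.0682
yellow 255.5 197.5 [0.5749 0.0697 0.071 ] size [0.045 0.02 ] axis rad -3.121
blue 314.6 197.6 [0.5735 0.1175 0.071 ] size [0.045 0.022] axis rad -3.101
red 374.0 197.5 [0.572  0.1655 0.071 ] size [0.025 0.045] axis rad 0.151
[0.57515335 0.07003066 0.15586304]
(483, 265, 29, 65)
(60, 136, 147, 25)
```

View pics/w15.png

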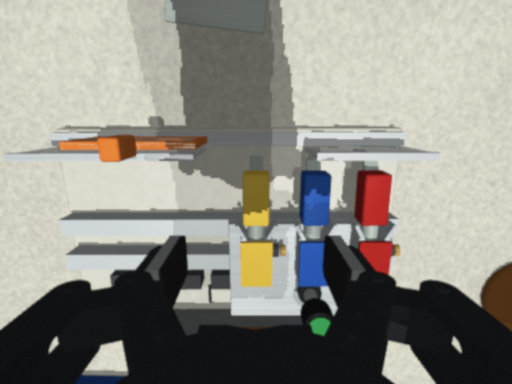

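```bash
R='python3 -m creep'
$R '{"translation":[[-0.02,-0.04,0],[-0.04,-0.08,0],[-0.042,-0.096,0],[-0.042,-0.096,0],[-0.042,-0.096,0]],"rot":[[0,0,0],[0,0,0],[0,0,0],[0,0,0],[0,0,0]],"fingers":[1,1,1,1,1]}' 40
$R '{"translation":[[0,0,-0.03],[0,0,-0.06],[0,0,-0.07],[0,0,-0.07]],"rot":[[0,0,0],[0,0,0],[0,0,0],[0,0,0]],"fingers":[1,1,1,1]}' 40
$R '{"translation":[[0,0,0],[0,0,0],[0,0,0],[0,0,0],[0,0,0]],"rot":[[0,0,0],[0,0,0],[0,0,0],[0,0,0],[0,0,0]],"fingers":[0,0,0,0,0]}' 40
$R '{"translation":[[0,0,0],[0,0,0.0]],"rot":[[0,0,0],[0,0,0]],"fingers":[0,0]}' 40
```

```text
time: 49.05
tcp_pos: [0.5323, -0.0259, 0.1549]
eef_rot: [0.046, -3.14, -0.001]
wrist_force: [-0.3, 0.1, -0.3]
gripper_width: 0.0851
time: 49.45
tcp_pos: [0.5313, -0.025, 0.0841]
eef_rot: [0.05, -3.137, -0.001]
wrist_force: [-0.9, 0.8, 0.7]
gripper_width: 0.0856
time: 49.95
tcp_pos: [0.5333, -0.0261, 0.0866]
eef_rot: [-0.047, 3.14, -0.0]
wrist_force: [-3.2, 0.3, 15.5]
gripper_width: 0.0132
time: 50.15
tcp_pos: [0.5332, -0.0261, 0.0867]
eef_rot: [-0.047, 3.14, -0.0]
wrist_force: [-0.6, -0.6, 6.7]
gripper_width: 0.013
```

```bash
R='python3 -m creep'
$R '{"translation":[[-0.0003,0.01,0.0005],[-0.0006,0.02,0.0005],[-0.001,0.03,0.0005],[-0.0013,0.04,0.0005],[-0.0016,0.05,0.0005]],"rot":[[0,0,0],[0,0,0],[0,0,0],[0,0,0],[0,0,0]],"fingers":[0,0,0,0,0]}' 40
$R '{"translation":[[-0.0003,0.01,0],[-0.0006,0.02,0],[-0.001,0.03,0],[-0.0013,0.04,0],[-0.0014,0.044,0]],"rot":[[0,0,0],[0,0,0],[0,0,0],[0,0,0],[0,0,0]],"fingers":[0,0,0,0,0]}' 40
$R '{"translation":[[0,0.002,0],[0,0.004,0],[0,0.004,0]],"rot":[[0,0,0],[0,0,0],[0,0,0]],"fingers":[0,0,0]}' 40
$R '{"translation":[[0,0.002,0],[0,0.003,0],[0,0.003,0]],"rot":[[0,0,0],[0,0,0],[0,0,0]],"fingers":[0,0,0]}' 40
```

```text
time: 50.65
tcp_pos: [0.5316, 0.025, 0.0867]
eef_rot: [-0.048, 3.141, -0.0]
wrist_force: [1.1, -2.1, 2.9]
gripper_width: 0.0128
time: 51.15
tcp_pos: [0.5301, 0.069, 0.0867]
eef_rot: [-0.049, 3.141, -0.0]
wrist_force: [2.5, -10.5, 5.3]
gripper_width: 0.013
time: 51.45
tcp_pos: [0.5301, 0.069, 0.0867]
eef_rot: [-0.045, 3.141, -0.011]
wrist_force: [2.8, -12.6, 6.8]
gripper_width: 0.0129
time: 51.75
tcp_pos: [0.5301, 0.0691, 0.0866]
eef_rot: [-0.042, 3.141, -0.02]
wrist_force: [1.5, -21.6, 6.7]
gripper_width: 0.0128
```

```bash
R='python3 -m creep'
$R '{"translation":[[0,-0.006,0],[0,-0.006,0],[0,-0.006,0],[0,-0.006,0],[0,-0.006,0]],"rot":[[0,0,0],[0,0,0],[0,0,0],[0,0,0],[0,0,0]],"fingers":[0,0.5,1,1,1]}' 40
$R '{"translation":[[0,0,0.03],[0,0,0.07],[-0.03,0,0.11],[-0.06,0,0.14],[-0.08,-0.03,0.16]],"rot":[[0,0,0],[0,0,0],[0,0,0],[0,0,0],[0,0,0]],"fingers":[1,1,1,1,1]}' 40
$R '{"translation":[[0,-0.04,0],[0,-0.08,0],[0,-0.12,0],[0,-0.16,0],[0,-0.2,0]],"rot":[[0,0,0],[0,0,0],[0,0,0],[0,0,0],[0,0,0]],"fingers":[1,1,1,1,1]}' 40
$R '{"translation":[[0,-0.04,0],[0,-0.08,0],[0,-0.12,0],[0,-0.12,0],[0,-0.12,0]],"rot":[[0,0,0],[0,0,0],[0,0,0],[0,0,0],[0,0,0]],"fingers":[1,1,1,1,1]}' 40
python3 - <<'E'
from h import *
t=snap('top');b=snap('side')
im=np.hstack([cv2.resize(t['color'][85:205,180:320],(400,343)),cv2.resize(b['color'][150:270,140:280],(400,343))])
cv2.imwrite('pics/z.png',im)
h=cv2.cvtColor(t['color'],cv2.COLOR_BGR2HSV)
for n,lo,hi,z in(('green',(50,80,40),(80,255,255),.102),('orange',(8,150,90),(18,255,255),.1)):
  for q in cv2.findContours(cv2.inRange(h,lo,hi),0,1)[0]:
    if cv2.contourArea(q)>3: x,y=cv2.minAreaRect(q)[0];print(n,x,y,onz(t,x,y,z))
gs=cv2.cvtColor(b['color'],cv2.COLOR_BGR2HSV)
for q in cv2.findContours(cv2.inRange(gs,(50,80,40),(80,255,255)),0,1)[0]:
    if cv2.contourArea(q)>3: print('side green',cv2.minAreaRect(q)[0])
print('knob down/up-8mm px',proj(b,(.6700,.1226,.102)),proj(b,(.67,.1226,.110)))
E
```

```text
time: 52.25
tcp_pos: [0.5292, 0.0694, 0.0861]
eef_rot: [0.048, -3.14, -0.0]
wrist_force: [0.5, -0.2, -0.9]
gripper_width: 0.0707
time: 52.75
tcp_pos: [0.4491, 0.0409, 0.2487]
eef_rot: [-0.054, 3.139, 0.002]
wrist_force: [0.1, -1.3, 0.7]
gripper_width: 0.0857
time: 53.25
tcp_pos: [0.4495, -0.1622, 0.2465]
eef_rot: [-0.048, 3.141, 0.0]
wrist_force: [0.9, -0.2, 0.3]
gripper_width: 0.0854
time: 53.75
tcp_pos: [0.4495, -0.2812, 0.246]
eef_rot: [0.045, -3.141, -0.002]
wrist_force: [0.1, 0.0, -0.1]
gripper_width: 0.0854
green 215.25001525878906 120.25 [0.67007502 0.1239043  0.102     ]
green 268.0 97.5 [ 0.73145962 -0.0082923   0.102     ]
orange 236.91372680664062 174.8434600830078 [0.53175797 0.0672262  0.1       ]
orange 114.81121063232422 70.4170150756836 [0.79986976 0.38452048 0.1       ]
side green (184.5, 186.5)
side green (185.5, 169.5)
knob down/up-8mm px (np.float64(183.85090554838132), np.float64(185.61014902104898)) (np.float64(183.6384805446479), np.float64(183.14269502686517))
```

View pics/z.png

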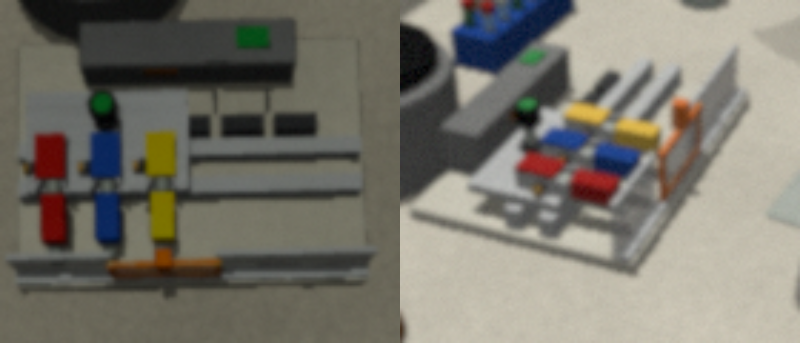

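The picture shows all three rods in their holders, the door over the port with its handle at (165,260), and the knob at (103,103), sitting at its lowered height in notch 3. Handing in.

```bash
python3 -c "from plant import hand_in;print(hand_in())"
```

```text
the job is handed in; nothing more can be done
None
```

I handed the job in at about 54 s. All three rods are home, the carriage is locked in notch 3 and the door is fully shut. `hand_in()` reported no verdict.

- **Sequence:** I slid the door open to its stop, then moved the carriage through notches 1, 2 and 3 with the knob. At each notch I pushed the matching rod in (red, then blue, then yellow) until it reached its stop at 23–27 N. I then slid the door shut to its stop, 95 mm of travel.
- **Which red rod:** There were three red-handled rods, and I used the largest. The yellow rod had been knocked about 5 cm, so I located it again close by before gripping it.
- **Carriage lock:** At each notch I nudged the knob both ways. It held at about 7 N with 1–2 mm of give, where an unlocked carriage would have slid at about 2 N. The last side view puts the knob at its lowered height.
- **Rods home:** A close look after the last insertion showed the three handles in one line at the same depth. The yellow rod met its stop about 2 mm earlier at the gripper than the other two because I held it slightly farther back.
- **Not checked:** I did not watch the plungers click into the rod necks. I also did not measure the bystanders at the end, but the arm met no unexpected contact near them.

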